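# Switch winder drive cartridges to two-way running in the soft-jaw vise

## Robot

A 6-joint arm with a two-finger parallel gripper is mounted at the origin on the work surface. World frame = base frame: x ahead of the robot, y to its left, z up, the work surface at z = 0. Lengths are in mm, angles in rad, forces in N, time in s.
With the tool pointing down it reaches from about 350 to 775 mm from the base axis. Payload 7.3 kg.
Tool frame: the origin (TCP) lies midway between the tips of the shut fingers; the grasp point (between the pads) lies 19 mm behind it (bot.tcp_to_grasp is the distance from the TCP to the grasp point, in mm); z points along the fingers, y is the line along which they close (so a half turn about z gives the same grasp; the last joint's range is limited). The gripper opens to 92 mm and grips with 3 to 60 N. Pads are 19 mm wide; open, the fingers measure 130 mm over their backs; the gripper's body (75 mm by 190 mm) begins 47 mm behind the grasp point.
Start: joints at [-1.442, 0.342, 1.524, -0, 1.275, -0.146], TCP at [142.483, -505.315, 226.741] pointing down, gripper open.
Joint ranges: [-2.53, 2.53], [-0.77, 2.02], [0.04, 2.7], [-1, 4.14], [0.28, 2.66], [-3.11, 3.11]. Speed limits (rad/s): [2.57, 2.57, 3.14, 3.14, 3.14, 3.14].

## Interface

Orientations are given as [roll, pitch, yaw] about the fixed x, y, z axes, in that order (R = Rz(yaw) Ry(pitch) Rx(roll)).
In Python, from plant import bot, viewer gives the robot as it stands. The module is installed in compiled form; this text tells all that it offers.
- The arm moves only by the shell command python3 -m handwheel 'ROWS'. ROWS is text: rows parted by semicolons, each of 7 numbers parted by spaces: the shift along the tool's x, y, z scaled (see below), then the turn, a rotation vector about the tool's x, y, z scaled (see below), then the opening, from -1 (shut) to 1 (fully open), so that 0 is half open. In form: tx ty tz rx ry rz gripper; .... A call has 1 to 8 rows; each row is the pose to reach, as a shift and turn from the pose commanded when the call began, along the tool's axes at that moment, turning the shorter way round; what a row does not reach only later rows make up. The controller multiplies each number of a shift by 10 cm and each number of a turn by pi rad. A row lasts 1/12 s, in which the tool goes at most 41.7 mm and 7.16 degrees, less where a joint would pass 70% of its speed; a pose out of reach is approached as far as the arm can. A call with a number of a shift or a turn outside -1 to 1 is refused whole. A call with a gripper value outside its range is refused whole. The fingers move at their own pace and stop on an object; the grip force is fixed at half the most. Time passes only in rows, so rows that repeat a pose let the fingers close. It gives the time, the measured TCP pose, the force, the opening and the grip force at its end, in the units of the state.
- bot.get_obs(): the state, without advancing time (a new reading comes with each control period).
- viewer.capture(name): name is "side" or "top" or "wrist"; returns a dict with "frame" (400x640x3 uint8, red, green, blue), "fov_y" (degrees; the focal length in pixels is half the picture's height over the tangent of half this angle, whatever the lens; pixels are square), "cx", "cy" (the principal point, pixels), "T" (4x4, takes a point from camera to world coordinates). Camera axes: x right, y down, z forward; pixel columns grow to the right and rows downward; lengths in mm; the calibration is good to about 2 mm. A picture is of the moment at which its call begins. There is no depth.
- bot.close_job(): hands the job in; it is judged then, once.
Trained networks look in a picture, given as the dict that the camera call returned (one of the last four; its "shot" number tells which), for a name from the list of things; names that differ only in an ending like _2 or _b are one class to them, and where a whole thing is asked for, a point or a joint stands for the part that bears it (a point fixed in the world has none). Each returns a list of dicts, best first, with "score" (0 to 1); they miss things now and then, are a little off and sometimes report something else, mostly with a low value. They report only what shows in the picture. A call takes as long as a camera call. They do not tell look-alikes from the thing itself.
- viewer.recognise(target, picture): "centre" ([column, row] in pixels, amid what is visible of it).
- viewer.cut_out(target, picture): "pixels" (400x640 bool, what is visible of it) and "centre" ([column, row] in pixels, amid what is visible of it).
The state is a dict: "time": time; "joint_positions": joint angles; "dq": joint speeds; "tau": joint torques, N m; "tool_pos": TCP position; "tcp_rot": TCP orientation; "contact_force": force on the tool from outside, world axes, zero at the start; "moment": the same for the moment, N m; "grip_width": finger opening in mm; "finger_force": force on a finger pad.
Only numpy, scipy, OpenCV 4.12 (cv2) and the standard library are available. Lean on these libraries where they do the work, as an engineer would, in place of code of your own. Each camera call takes 0.05 s, during which the arm holds its last target. There are 200 camera calls.

## Task

Set all the watch-winder drive cartridges on the grey felt pad to two-way running: stand them upright side by side in the vise and crank its soft jaws snug onto all of them, then, while they are held, turn each slotted selector a quarter turn clockwise to its stop with the flat screwdriver. Put the screwdriver back upright in its stand, open the vise and stand every cartridge upright in the green tray. Leave the other things on the bench where they are.

Things in the scene. Friction and masses are not known exactly. Their poses are not given: they have to be found in the camera images.
- cart1_mid (a point): centre (half-way up) of a winder drive cartridge: navy box 42 x 42 mm, 56 mm tall, 0.14 kg, with a cream rim round the top and a brass slotted selector in it; z up, x and y square to its sides. Two or three of the three are present, on a grey felt pad (240 x 130 x 3 mm) on the side opposite the green tray; they may be knocked a few cm aside.
- cart2_mid (a point): centre of the second cartridge, as the first
- cart3_mid (a point): centre of the third cartridge, as the first
- slot1 (a point): centre of the top of cartridge 1's selector, a brass rotor 21 mm across in the middle of the cartridge's top, 27.5 mm above its centre. A slot 5 mm wide, 6 mm deep, 21 mm long runs across it along this point's x; the point turns with the rotor. A red dot on the rim marks one-way (slot along the cartridge's x), two green dots two-way (along its y).
- slot2 (a point): selector of cartridge 2, as slot1
- slot3 (a point): selector of cartridge 3, as slot1
- sel1 (a joint): angle of cartridge 1's selector (rad): about 0 at one-way, growing clockwise seen from above to a stop at 1.57, two-way. Takes 0.04 N m and stays where it is left. The 2.4 mm blade has about 0.21 rad of play in the slot, so the screwdriver must be turned that much beyond the quarter turn.
- sel2 (a joint): selector of cartridge 2, as sel1
- sel3 (a joint): selector of cartridge 3, as sel1
- bed_mid (a point): point on the blue vise's bed (90 mm above the bench) midway along the jaws, 21 mm in front of the fixed jaw: under the middle of a clamped cartridge. x: from the crank end to the fixed jaw, the way the jaws close; y along the jaws; z up. Jaws 160 mm wide along y, 20 mm high, 35 mm deep, orange liners; three cartridges fit 55 mm apart. The screw's axis runs along x 22 mm below this point.
- pad_face (a point): middle of the face of the moving jaw's soft pad, 10 mm above the bed; the jaws are open by 21 mm plus this point's distance, along the vise's x, from bed_mid (64 mm at most). The pad is springy: it gives 1 mm per 10 N, 4 mm at most, the force being shared by the cartridges it presses on.
- crank_knob (a point): middle of the black revolving sleeve on the vise's crank, 18 mm thick, 50 mm long, lying along the vise's x, 166 mm from bed_mid towards the crank end and 34 mm off the screw's axis; the crank's arm begins 28 mm from this point towards the vise. The sleeve turns freely on its pin, so it can be pinched from above and led round in a circle without turning the hand.
- crank (a joint): angle of the crank (rad): 0 with the knob straight up and the jaws 64 mm open; it grows and the jaws close as the crank is turned clockwise seen from the crank end (from the top first towards the vise's -y), 8 mm of jaw a full turn; range 0 to 28. Takes about 2 N at the knob and stays where it is left (overtightened, it eases back).
- driver_grip (a point): middle of the yellow handle of the flat screwdriver, which stands blade down: handle 20 x 20 mm with rounded edges, from 76 to 150 mm above the tip; z up the handle, x along the blade's width, x and y square to the handle's flats. 0.09 kg. A black collar 27 mm square lies from 70 to 76 mm above the tip.
- driver_tip (a point): middle of the end of the screwdriver's blade, 115 mm below the grip point; the blade is 12 mm wide along x, 2.4 mm thick along y and 14 mm long, on a shank 8 mm thick
- stand_mouth (a point): mouth of the hole in the dark grey screwdriver stand (block 76 x 66 mm, 75 mm tall, fixed): a square hole 19 mm wide right through; the screwdriver hangs in it upright with the collar resting on the mouth (tip 70 mm below it)
- done_tray: green tray for the finished cartridges, 240 x 130 mm outside, walls and floor 4 mm thick, rim 15 mm above the bench, fixed; origin at its underside's centre, long along its x. It lies to the left or the right.
- blower: black rubber dust blower standing upright, 62 mm thick, 105 mm tall; leave alone
- case_opener: orange-handled case opener lying down, 115 mm long; leave alone
- bezel: copper bezel ring, 46 mm across, 6 mm high; leave alone
- loupe: black eye loupe standing on its wide end, 30 mm thick and tall; leave alone
- hammer: small steel hammer lying down, 170 mm long; leave alone
- oil_jar: amber jar, 40 mm thick, 50 mm tall; leave alone
- nylon_die: amber nylon disc, 42 mm across, 22 mm high; leave alone
Mind the look-alikes: they are no part of the job. Leave any purple look-alike of the part that bears cart2_mid alone.

How it is judged:
By the outcome, as a careful person would: the job done as asked, in the order asked, and still so for the second after the job is handed in, with the robot touching nothing.
Of cart1, cart2, cart3 only 2 to 3 are there at a start; the rules pass over those that are not, and their reading is None.
At some moment in a run one of cart1, cart2, cart3 may be knocked a few centimetres aside while the robot is not near it.
It also fails if it takes over 210 s, if anything falls off the work surface, if the arm or the gripper's body presses on something with over 40 N, if the wrist force passes 120 N, or if a joint passes its speed limit or range.

## Working session

There is one attempt and no reset: what is moved stays moved. The work goes in short steps, Python scripts to look and compute and a shell command to move; the robot and the scene stay as the last step left them, time stands still between calls to the robot, and variables do not carry over. Pictures are saved under pics/ and viewed, at most 14 in all, crops included, and the job is handed in when it is done.

```bash
mkdir -p pics; ls; cat > h.py <<'E'
import numpy as np, cv2
from plant import bot, viewer
from scipy.spatial.transform import Rotation as R
def cap(n,save=None):
    p=viewer.capture(n)
    if save: cv2.imwrite('pics/'+save,p['frame'][:,:,::-1])
    return p
def ray(p,uv):
    f=200/np.tan(np.radians(p['fov_y'])/2); T=np.array(p['T'])
    d=T[:3,:3]@np.array([(uv[0]-p['cx'])/f,(uv[1]-p['cy'])/f,1]); return T[:3,3],d
def at(p,uv,z):
    o,d=ray(p,uv); return o+d*(z-o[2])/d[2]
def px(p,X):
    f=200/np.tan(np.radians(p['fov_y'])/2); T=np.array(p['T'])
    c=T[:3,:3].T@(np.asarray(X,float)-T[:3,3]); return np.array([p['cx']+f*c[0]/c[2],p['cy']+f*c[1]/c[2]])
def tool():
    o=bot.get_obs(); return np.array(o['tool_pos']),R.from_euler('xyz',o['tcp_rot']).as_matrix()
E
python3 - <<'E'
from h import *
np.set_printoptions(precision=1,suppress=True)
print(bot.get_obs())
for n in ['side','top','wrist']:
    p=cap(n,n+'0.png'); print(n,p['fov_y'],np.array(p['T']).tolist())
    for t in ['cart1_mid','slot1','bed_mid','pad_face','crank_knob','driver_grip','stand_mouth','done_tray']:
        print(t,[(np.round(d['centre']).tolist(),round(d['score'],2),at(p,d['centre'],0)) for d in viewer.recognise(t,p)[:5]])
E
```

```text
pics
{'time': 0.0, 'joint_positions': array([-1.4,  0.3,  1.5, -0. ,  1.3, -0.1]), 'dq': array([ 0.,  0.,  0.,  0.,  0., -0.]), 'tau': array([  0. , -43.1, -24.4,   0.1,   0.1,  -0. ]), 'tool_pos': array([ 142.4, -504.9,  226. ]), 'tcp_rot': array([-3.1, -0. ,  0.3]), 'contact_force': array([ 0.1, -0.7,  0. ]), 'moment': array([-0.,  0.,  0.]), 'finger_force': 0.0, 'grip_width': 91.75371866373615}
side 54.82407504293689 [[0.9899188540345082, -0.09279824212099064, 0.10700069479335221, 456.22528771467324], [-0.14108937335134575, -0.5797947945941453, 0.8024536029508855, -762.6440202368234], [-0.01242783787835512, -0.8094606120255556, -0.5870426444687664, 627.490403849413], [0.0, 0.0, 0.0, 1.0]]
cart1_mid [([257.0, 159.0], 0.58, array([395.2, 358.2,   0. ]))]
slot1 [([265.0, 193.0], 0.61, array([418.5, 157.8,   0. ]))]
bed_mid [([346.0, 209.0], 0.56, array([631.5,  49.4,   0. ])), ([414.0, 227.0], 0.5, array([786.9, -54. ,   0. ])), ([295.0, 196.0], 0.22, array([501.4, 128.9,   0. ]))]
pad_face [([402.0, 200.0], 0.62, array([792.3,  65.7,   0. ])), ([345.0, 193.0], 0.57, array([643.6, 12
[... 987 characters left out ...]
,   4.7,   0. ]))]
crank_knob [([332.0, 222.0], 0.69, array([482.3, -23.1,   0. ]))]
driver_grip [([408.0, 143.0], 0.46, array([ 673.3, -217.5,    0. ]))]
stand_mouth [([402.0, 150.0], 0.61, array([ 654.1, -202. ,    0. ]))]
done_tray [([438.0, 220.0], 0.71, array([ 478.5, -282.7,    0. ]))]
wrist 63.69315689664853 [[0.27107314656242537, -0.9325928849301227, -0.23830623195891185, 205.59263958484013], [-0.9625582359514955, -0.26237797602623136, -0.06811343551988301, -487.56965770895965], [0.000995798518172673, 0.2478473495401699, -0.9687985857293672, 384.58713913217275], [0.0, 0.0, 0.0, 1.0]]
cart1_mid []
slot1 []
bed_mid []
pad_face []
crank_knob []
driver_grip []
stand_mouth []
done_tray []
```

View pics/top0.png

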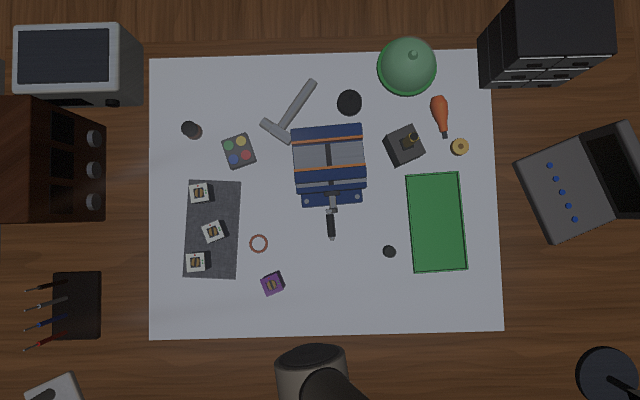

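View pics/side0.png

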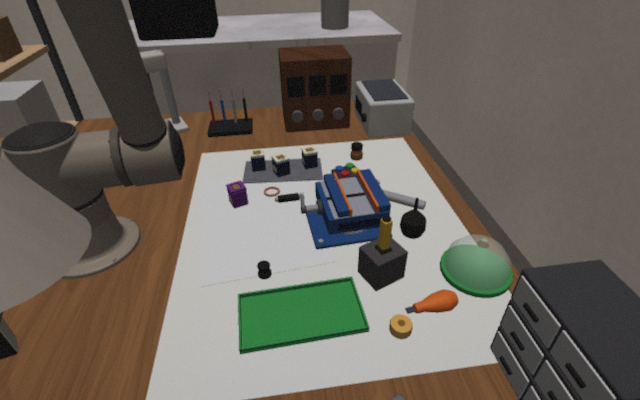

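The top view shows three navy cartridges at (199,193), (213,231) and (196,262). The purple look-alike is at (272,284), the screwdriver in its stand at (408,141), the vise at (329,155) and its crank at (331,225). The tray is on the right at (437,222). The side view agrees.

```bash
cat >> h.py <<'E'
def need(X,yaw=None,q=True):
    "shift/turn in tool units for target TCP X (world mm) and yaw(rad, tool down)"
    p,M=tool(); s=M.T@(np.asarray(X,float)-p)/100
    o=R.from_matrix(M).as_euler('xyz'); r=np.zeros(3)
    if yaw is not None: r=(R.from_matrix(M).inv()*R.from_euler('xyz',[np.pi,0,yaw])).as_rotvec()/np.pi
    print('shift',np.round(s,3),'turn',np.round(r,3))
E
python3 - <<'E'
from h import *
np.set_printoptions(precision=3,suppress=True)
print(bot.get_obs()['tcp_rot'])
p=cap('top')
for n,u,z in [('A',(199,193),59),('B',(213,231),59),('C',(196,262),59),('st',(405,145),75),('knob',(331,226),100),('vise',(329,150),100),('tray',(437,222),10)]: print(n,at(p,u,z))
need([480,-100,350],0)
E
```

```text
[3.142 0.    0.275]
A [558.226 285.692  59.   ]
B [469.152 253.84   59.   ]
C [399.123 293.742  59.   ]
st [ 654.282 -194.79    75.   ]
knob [474.052 -18.965 100.   ]
vise [643.461 -19.444 100.   ]
tray [ 474.616 -278.231   10.   ]
shift [ 4.348 -2.985 -1.233] turn [ 0.    -0.     0.087]
```

```bash
H="python3 -m handwheel"
$H '0 0 -1 0 0 0.0875 1;0 0 -1 0 0 0.0875 1;0 0 -1 0 0 0.0875 1'
for i in 1 2 3 4; do $H '1 -1 0 0 0 0 1;1 -1 0 0 0 0 1;1 -1 0 0 0 0 1;1 -1 0 0 0 0 1' >/dev/null; done
$H '0.8 -0.3 0 0 0 0 1;0.8 -0.3 0 0 0 0 1;0.8 -0.3 0 0 0 0 1;0.8 -0.3 0 0 0 0 1;0.8 -0.3 0 0 0 0 1'
python3 - <<'E'
from h import *
np.set_printoptions(precision=1,suppress=True)
o=bot.get_obs();print(o['time'],o['tool_pos'],o['tcp_rot'],o['joint_positions'])
p=cap('wrist','w1.png');print(np.array(p['T']))
for t,z in [('bed_mid',90),('pad_face',100),('crank_knob',102),('driver_grip',120),('stand_mouth',75),('done_tray',10)]:
    print(t,[(np.round(d['centre']).tolist(),round(d['score'],2),at(p,d['centre'],z)) for d in viewer.recognise(t,p)[:3]])
E
```

```text
time: 1.65
tool_pos: [142.7, -506.5, 332.0]
tcp_rot: [3.134, -0.001, -0.007]
contact_force: [-0.7, -0.7, -0.3]
grip_width: 91.7
finger_force: 0.0
time: 3.4
tool_pos: [622.2, -75.4, 326.1]
tcp_rot: [3.142, 0.001, 0.0]
contact_force: [-1.0, -0.1, -0.0]
grip_width: 91.9
finger_force: 0.0
3.4 [622.2 -75.4 326.1] [3.1 0.  0. ] [-0.2  0.5  1.  -0.   1.6  1.3]
[[  0.   -1.   -0.2 688. ]
 [ -1.    0.   -0.  -75.5]
 [  0.    0.2  -1.  483.9]
 [  0.    0.    0.    1. ]]
bed_mid [([280.0, 165.0], 0.62, array([629.1, -21.2,  90. ])), ([62.0, 213.0], 0.54, array([568.4, 258.8,  90. ]))]
pad_face []
crank_knob [([282.0, 288.0], 0.72, array([468.5, -20.7, 102. ]))]
driver_grip [([431.0, 142.0], 0.63, array([ 659.5, -195. ,  120. ]))]
stand_mouth [([411.0, 130.0], 0.61, array([ 671. , -184.4,   75. ])), ([430.0, 143.0], 0.6, array([ 654.9, -209.3,   75. ])), ([218.0, 68.0], 0.28, array([743.5,  49.8,  75. ]))]
done_tray [([451.0, 211.0], 0.69, array([ 546.7, -270.4,   10. ]))]
```

View pics/w1.png

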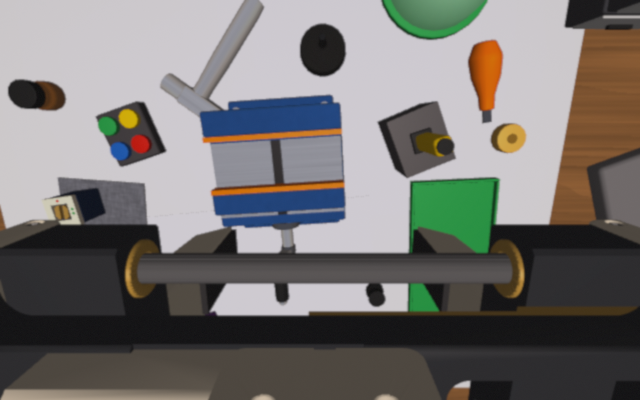

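The wrist picture shows the far orange liner running from (203,138) to (341,132), and the near one from (212,190) to (344,184). The stand is at (418,140) with the driver handle's end at (445,146), and the crank knob is at (282,290). I'll extract edges numerically.

```bash
python3 - <<'E'
from h import *
np.set_printoptions(precision=1,suppress=True)
p=cap('wrist');f=p['frame'];hsv=cv2.cvtColor(f,cv2.COLOR_RGB2HSV)
m=((hsv[...,0]>4)&(hsv[...,0]<20)&(hsv[...,1]>150)&(hsv[...,2]>90)).astype(np.uint8)
n,l,s,c=cv2.connectedComponentsWithStats(m)
for i in range(1,n):
    if s[i,4]>60:
        ys,xs=np.where(l==i); k=np.polyfit(xs,ys,1); 
        print(s[i],c[i],'slope',k)
        if s[i,2]>60:
          for lo in (0,1):
            # inner edge: min or max rows per column
            cols=np.unique(xs); e=np.array([(ys[xs==x].max()+.5 if lo else ys[xs==x].min()-.5) for x in cols]); k=np.polyfit(cols,e,1)
            for x in (cols[0]-.5,cols[-1]+.5): print('  edge',lo, x, np.polyval(k,x), at(p,(x,np.polyval(k,x)),110))
# stand, driver crop
cv2.imwrite('pics/crop1.png',np.hstack([cv2.resize(f[90:190,365:485,::-1],(480,400),interpolation=cv2.INTER_CUBIC)]))
d=viewer.cut_out('stand_mouth',p)
for x in d[:2]:
    ys,xs=np.where(x['pixels']); print('stand',x['score'],len(xs),cv2.minAreaRect(np.c_[xs,ys].astype(np.float32)))
for x in viewer.cut_out('crank_knob',p)[:2]:
    ys,xs=np.where(x['pixels']); print('knob',x['score'],x['centre'],len(xs),cv2.minAreaRect(np.c_[xs,ys].astype(np.float32)))
E
```

```text
[  551    30    89   194 10530] [598.3 116.7] slope [ -1.3 886.1]
  edge 0 550.5 145.04807626830132 [ 655.4 -338.1  110. ]
  edge 0 639.5 -13.57616615594111 [ 817.4 -402.1  110. ]
  edge 1 550.5 241.57995403472944 [ 536.2 -358.6  110. ]
  edge 1 639.5 132.94813585291126 [ 669.  -437.8  110. ]
[ 468   41   33   70 1621] [484.5  71.8] slope [-0.1 97.8]
[203 129 138  14 653] [271.  135.6] slope [ -0.1 153.7]
  edge 0 202.5 137.76819585271173 [664.2  63.2 110. ]
  edge 0 340.5 128.72455777047682 [674.1 -95.1 110. ]
  edge 1 202.5 142.59948651678476 [658.7  63.7 110. ]
  edge 1 340.5 133.35703522234584 [669.  -95.1 110. ]
[507 134   9  10  72] [510.9 138.4] slope [ -0.1 213.6]
[212 181 131  15 835] [277.4 187.8] slope [ -0.1 205.9]
  edge 0 211.5 188.98285912560723 [604.   58.1 110. ]
  edge 0 342.5 180.29195003469812 [614.3 -98.1 110. ]
  edge 1 211.5 195.23487695510602 [596.3  58.8 110. ]
  edge 1 342.5 186.7880238082529 [606.4 -98.2 110. ]
[125 245  18  53 315] [130.7 273.2] slope [  0.3 228.2]
[512 246  12  27 140] [518.2 259.4] slope [   2.1 -807.6]
[507 273  18  25 147] [517.7 286.9] slope [ -1.2 931.9]
[448 389  21  11 191] [458.2 394.6] slope [ -0.1 420.3]
stand 0.59 3003 ((416.82879638671875, 139.37669372558594), (64.48966979980469, 63.31925582885742), 69.44395446777344)
knob 0.72 [284.1, 288.7] 338 ((283.42010498046875, 274.405029296875), (15.873758316040039, 59.268898010253906), 8.29714584350586)
```

View pics/crop1.png

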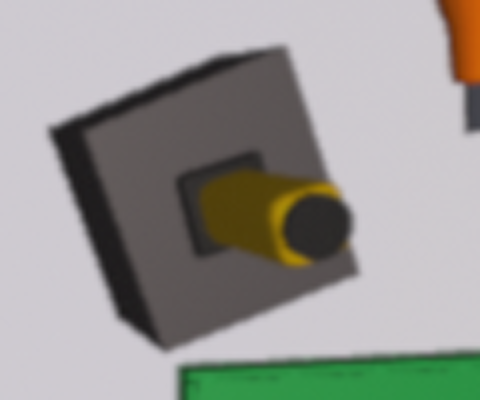

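```bash
H="python3 -m handwheel"
for i in 1 2 3 4; do $H '-0.45 -0.9 0 0 0 0 1;-0.45 -0.9 0 0 0 0 1;-0.45 -0.9 0 0 0 0 1' >/dev/null; done
$H '0 0 0.2 0 0 0 1;0 0 0.2 0 0 0 1;0 0 0.2 0 0 0 1'
python3 - <<'E'
from h import *
np.set_printoptions(precision=1,suppress=True)
p=cap('wrist','w2.png')
for t,z in [('cart1_mid',59),('slot1',59)]:
    print(t,[(np.round(d['centre']).tolist(),round(d['score'],2),at(p,d['centre'],z)) for d in viewer.recognise(t,p)[:5]])
E
```

```text
time: 5.15
tool_pos: [442.0, 284.4, 306.2]
tcp_rot: [3.14, 0.002, 0.0]
contact_force: [0.2, -0.8, 0.1]
grip_width: 91.8
finger_force: 0.0
cart1_mid [([313.0, 198.0], 0.56, array([404.1, 298. ,  59. ]))]
slot1 [([320.0, 71.0], 0.8, array([558.8, 288.4,  59. ])), ([346.0, 150.0], 0.59, array([466.6, 255.9,  59. ])), ([315.0, 203.0], 0.47, array([398.3, 296.1,  59. ]))]
```

View pics/w2.png

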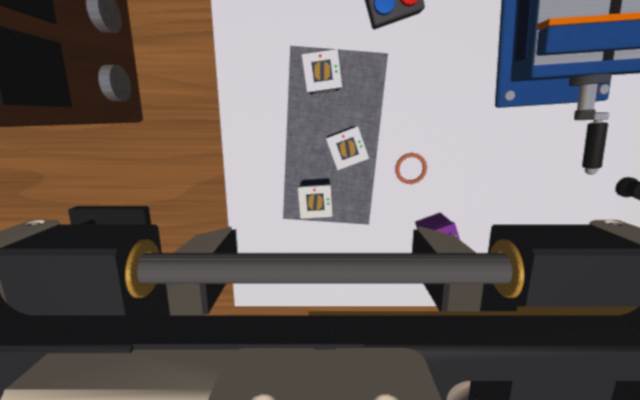

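All three cartridges show slots roughly along world x, with red dots on the far side. They are at (321,71), (347,148) and (315,202). Next I'll fit the cream tops.

```bash
cat >> h.py <<'E'
def tops(p,z=59,roi=None,verbose=True):
    hsv=cv2.cvtColor(p['frame'],cv2.COLOR_RGB2HSV); out=[]
    for d in viewer.cut_out('cart1_mid',p):
        ys,xs=np.where(d['pixels']); 
        if len(xs)<60: continue
        m=np.zeros((400,640),np.uint8); m[max(0,ys.min()-6):ys.max()+6,max(0,xs.min()-6):xs.max()+6]=1
        pm=cv2.dilate(d['pixels'].astype(np.uint8),np.ones((7,7)))
        m&=pm
        br=((hsv[...,2]>120)&(hsv[...,0]<40)|(hsv[...,2]>170)).astype(np.uint8)&m
        print('cut',np.round(d['centre']),round(d['score'],2),len(xs),br.sum())
    return out
def pose(p,c,z=59,rad=26,lo=12,vth=120):
    "fit square top of a cartridge near pixel c: warm cream/brass pixels -> world rect"
    hsv=cv2.cvtColor(p['frame'],cv2.COLOR_RGB2HSV)
    w=((hsv[...,1]>lo)&(hsv[...,0]>8)&(hsv[...,0]<40)&(hsv[...,2]>vth)).astype(np.uint8)
    k=np.zeros_like(w); cv2.circle(k,(int(c[0]),int(c[1])),rad,1,-1); w&=k
    w=cv2.morphologyEx(w,cv2.MORPH_OPEN,np.ones((2,2)))
    n,l,s,_=cv2.connectedComponentsWithStats(w); i=1+np.argmax(s[1:,4])
    ys,xs=np.where(l==i); W=np.array([at(p,(x,y),z)[:2] for x,y in zip(xs,ys)],np.float32)
    (cx,cy),(a,b),ang=cv2.minAreaRect(W); ang=(ang+45)%90-45
    return np.round([cx,cy,a,b,ang],1)
E
python3 - <<'E'
from h import *
p=cap('wrist')
for c in [(321,71),(347,148),(315,202)]: print(pose(p,c,rad=31), p['frame'][c[1]-16,c[0]-10])
E
```

```text
[ 5.571e+02  2.796e+02  5.900e+00  1.890e+01 -1.000e-01] [187 183 186]
[467.1 259.4  19.1   6.6   9. ] [101  98 106]
[392.3 295.1  29.4  38.8   5.3] [42 41 44]
```

```bash
python3 - <<'E'
from h import *
p=cap('wrist');f=p['frame']
print(f[62,308],f[84,310],f[150,333],f[161,357],f[203,301],f[213,322],'felt',f[110,310],'table',f[150,250])
for c in [(321,71),(347,148),(315,202)]:
    c0=f[c[1]-26:c[1]+27,c[0]-26:c[0]+27].astype(int)
    g=((c0.min(2)>120)*1); 
    if c[0]==347:
        for r in g[::2]: print(''.join('.#'[v] for v in r))
E
```

```text
[211 208 211] [211 207 212] [212 208 212] [212 208 209] [212 208 200] [210 206 199] felt [95 94 99] table [212 208 214]
.....................................................
.....................................................
.....................................................
..................................####...............
..............................#########..............
.........................##############..............
...................#####################.............
..............###########################............
.........################################............
.....#######################.....#########...........
.....##################..........##########..........
......###########.................#########..........
......##########..................##########.........
.......##########..................##########........
........#########...................##########.......
.........#########...................#########.......
.........##########..................##########......
..........##########..............##############.....
...........#########.........###################.....
............#########..#########################.....
............################################.........
.............#########################...............
..............###################....................
...............#############.........................
...............#######...............................
.....................................................
.....................................................
```

```bash
sed -i "s/    w=((hsv.*/    w=(p['frame'].min(2)>150).astype(np.uint8)/" h.py; python3 - <<'E'
from h import *
p=cap('wrist')
for c in [(321,71),(347,148),(315,202)]: print(pose(p,c,rad=31))
E
```

```text
[ 5.638e+02  2.844e+02  4.800e+01  5.740e+01 -1.000e-01]
[467.2 253.6  42.4  42.7  20.9]
[397.8 294.5  42.2  42.7   3.6]
```

```bash
H="python3 -m handwheel"
$H '0.6 0 0.5 0 0 0 0.4;0.6 0 0.5 0 0 0 0.4' >/dev/null
$H '0.55 0 0.5 0 0 0 0.4;0.55 0 0.5 0 0 0 0.4' >/dev/null
$H '0 0 0 0 0 -0.25 0.4;0 0 0 0 0 -0.25 0.4;0 0 0 0 0 -0.25 0.4;0 0 0 0 0 -0.25 0.4;0 0 0 0 0 -0.25 0.4;0 0 0 0 0 -0.25 0.4;0 0 0 0 0 -0.25 0.4' >/dev/null
$H '0 0 0 0 0 -0.27 0.4;0 0 0 0 0 -0.27 0.4;0 0 0 0 0 -0.27 0.4;0 0 0 0 0 -0.27 0.4;0 0 0 0 0 -0.27 0.4;0 0 0 0 0 -0.27 0.4;0 0 0 0 0 -0.27 0.4;0 0 0 0 0 -0.27 0.4'
python3 - <<'E'
from h import *
p=cap('wrist','w3.png')
for X in [(558,286,59),(467,254,59)]:
    c=px(p,X); print(c); print(pose(p,c,rad=46))
E
```

```text
time: 7.03
tool_pos: [557.9, 284.3, 206.9]
tcp_rot: [3.141, 0.0, 1.636]
contact_force: [-0.2, -0.5, 0.0]
grip_width: 64.1
finger_force: 0.0
[325.19397226 184.56507739]
[560.7 285.8  42.2  42.1   7.8]
[231.30337006 210.28924664]
[463.  246.   60.1  52.2  20.7]
```

View pics/w3.png

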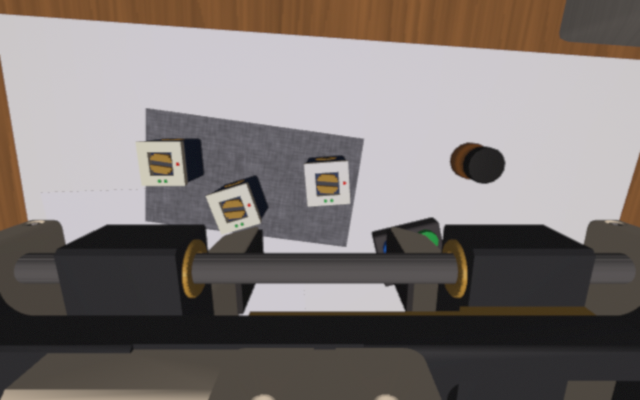

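A sits at (560.7, 285.8) with a yaw of 7.8°. Red dots are toward +x, and the fingers straddle along x as intended.

```bash
python3 - <<'E'
from h import *
need([560.7,285.8,29],np.pi/2+np.radians(7.8))
E
```

```text
shift [0.013 0.028 1.779] turn [ 0.     0.    -0.024]
```

```bash
H="python3 -m handwheel"
$H '0.013 0.028 0.9 0 0 -0.024 0.4;0.013 0.028 0.9 0 0 -0.024 0.4;0.013 0.028 0.9 0 0 -0.024 0.4;0.013 0.028 0.9 0 0 -0.024 0.4' >/dev/null
$H '0 0 0.5 0 0 0 0.4;0 0 0.7 0 0 0 0.4;0 0 0.88 0 0 0 0.4;0 0 0.88 0 0 0 0.4;0 0 0.88 0 0 0 -0.5;0 0 0.88 0 0 0 -0.5;0 0 0.88 0 0 0 -0.5;0 0 0.88 0 0 0 -0.5'
$H '0 0 -0.2 0 0 0 -0.5;0 0 -0.4 0 0 0 -0.5;0 0 -0.8 0 0 0 -0.5;0 0 -1 0 0 0 -0.5;0 0 -1 0 0 0 -0.5' 
$H '0 0 -0.5 0 0 0 -0.5;0 0 -0.5 0 0 0 -0.5;0 0 -0.5 0 0 0 -0.5'
python3 - <<'E'
from h import *
th=0.064; bm=np.array([643,-17]); y=np.array([-np.sin(th),np.cos(th)]); x=np.array([np.cos(th),np.sin(th)])
for o in (55,0,-55): print(o,bm+y*o-2*x)
need([*(bm+55*y-2*x),190],np.pi/2+th)
E
```

```text
time: 8.08
tool_pos: [561.4, 286.5, 30.9]
tcp_rot: [3.138, -0.001, 1.709]
contact_force: [-1.4, -1.1, -0.3]
grip_width: 42.2
finger_force: 0.4
time: 8.5
tool_pos: [563.3, 287.3, 135.5]
tcp_rot: [3.13, -0.002, 1.709]
contact_force: [0.5, 0.3, -1.0]
grip_width: 41.8
finger_force: 30.0
time: 8.75
tool_pos: [561.9, 286.8, 182.2]
tcp_rot: [3.135, -0.001, 1.709]
contact_force: [0.1, 0.4, -1.4]
grip_width: 42.0
finger_force: 30.0
55 [637.4864971   37.75948581]
0 [641.0040946  -17.12791264]
-55 [644.52169211 -72.01531108]
shift [-2.57   0.407 -0.079] turn [ 0.002 -0.001  0.024]
```

```bash
H="python3 -m handwheel"
$H '-0.86 0.135 0 0 0 0.024 -0.5;-0.86 0.135 0 0 0 0.024 -0.5;-0.86 0.135 0 0 0 0.024 -0.5' >/dev/null
$H '-0.85 0.07 0 0 0 0 -0.5;-0.85 0.07 0 0 0 0 -0.5;-0.85 0.07 0 0 0 0 -0.5' >/dev/null
$H '-0.85 0.07 -0.1 0 0 0 -0.5;-0.85 0.07 -0.1 0 0 0 -0.5;-0.85 0.07 -0.1 0 0 0 -0.5;-0.85 0.07 -0.1 0 0 0 -0.5'
python3 - <<'E'
from h import *
p=cap('wrist','w4.png'); need([637.5,37.8,190],np.pi/2+.064)
cap('top','t4.png'); cap('side','s4.png')
E
```

```text
time: 9.58
tool_pos: [609.9, 31.6, 187.3]
tcp_rot: [-3.14, 0.0, 1.629]
contact_force: [-0.9, 0.3, -1.8]
grip_width: 42.0
finger_force: 30.0
shift [ 0.027  0.281 -0.028] turn [-0.001 -0.    -0.001]
```

View pics/w4.png

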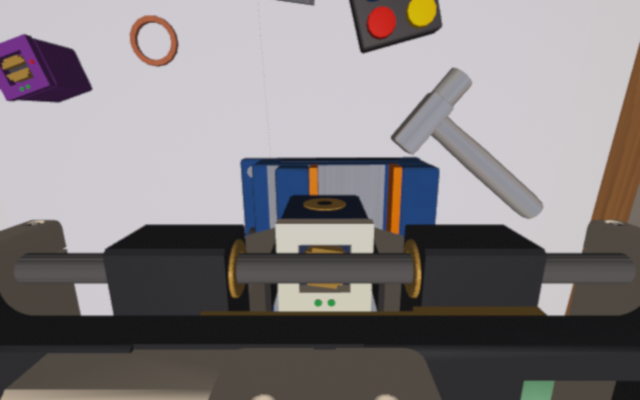

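The cartridge in hand shows at (325,265). The moving liner is at columns 309–318 and the fixed liner at 391–402, rows 167–232.

```bash
python3 - <<'E'
from h import *
np.set_printoptions(precision=1,suppress=True)
p=cap('wrist'); f=p['frame']
for r in (175,190,205,220):
    row=f[r,300:415].astype(int); o=np.where((row[:,0]>row[:,2]*1.8)&(row[:,0]>70))[0]+300
    seg=np.split(o,np.where(np.diff(o)>1)[0]+1); print(r,[(s[0],s[-1],f[r,s[len(s)//2]]) for s in seg])
    if len(seg)>=2: print('  mov',at(p,(seg[0][0]-.5,r),110),at(p,(seg[0][-1]+.5,r),110),' fix',at(p,(seg[-1][0]-.5,r),110),at(p,(seg[-1][-1]+.5,r),110))
print(f[200,380:405].tolist())
E
```

```text
175 [(np.int64(309), np.int64(317), array([209, 123,  30], dtype=uint8)), (np.int64(390), np.int64(401), array([209, 116,  17], dtype=uint8))]
  mov [595.5  58.  110. ] [602.2  58.4 110. ]  fix [655.4  61.8 110. ] [664.2  62.4 110. ]
190 [(np.int64(310), np.int64(317), array([210, 122,  28], dtype=uint8)), (np.int64(389), np.int64(400), array([209, 114,  12], dtype=uint8))]
  mov [596.9  46.7 110. ] [602.8  47.1 110. ]  fix [655.9  50.5 110. ] [664.9  51.  110. ]
205 [(np.int64(304), np.int64(318), array([77, 57, 26], dtype=uint8)), (np.int64(331), np.int64(344), array([77, 58, 27], dtype=uint8)), (np.int64(388), np.int64(400), array([209, 112,  10], dtype=uint8))]
  mov [592.9  34.7 110. ] [604.3  35.5 110. ]  fix [656.5  38.8 110. ] [666.3  39.4 110. ]
220 [(np.int64(387), np.int64(399), array([209, 111,  10], dtype=uint8))]
[[145, 146, 154], [146, 146, 155], [142, 143, 153], [123, 127, 145], [73, 88, 127], [39, 68, 121], [43, 64, 111], [64, 57, 86], [83, 46, 46], [87, 42, 14], [87, 42, 10], [100, 50, 13], [146, 77, 10], [195, 105, 10], [209, 113, 12], [209, 113, 10], [209, 112, 10], [210, 113, 10], [209, 113, 11], [202, 110, 27], [172, 98, 62], [98, 72, 92], [40, 63, 106], [34, 64, 113], [35, 66, 117]]
```

```bash
H="python3 -m handwheel"
$H '0.027 0.27 0 0 0 0 -0.5;0.027 0.27 0 0 0 0 -0.5;0.027 0.27 0 0 0 0 -0.5;0.027 0.27 0 0 0 0 -0.5' 
$H '0 0 0.3 0 0 0 -0.5;0 0 0.5 0 0 0 -0.5;0 0 0.62 0 0 0 -0.5;0 0 0.68 0 0 0 -0.5;0 0 0.7 0 0 0 -0.5;0 0 0.7 0 0 0 -0.5;0 0 0.7 0 0 0 -0.5;0 0 0.7 0 0 0 -0.5'
```

```text
time: 10.12
tool_pos: [636.3, 39.5, 188.2]
tcp_rot: [-3.14, -0.0, 1.635]
contact_force: [-0.1, -0.1, -1.3]
grip_width: 41.8
finger_force: 30.0
time: 10.78
tool_pos: [637.5, 38.4, 119.9]
tcp_rot: [3.139, 0.0, 1.634]
contact_force: [0.8, 0.7, -1.2]
grip_width: 41.7
finger_force: 30.0
```

```bash
H="python3 -m handwheel"
$H '0 0 0.02 0 0 0 -0.5;0 0 0.02 0 0 0 -0.5;0 0 0.02 0 0 0 -0.5' 
$H '0 0 0.015 0 0 0 -0.5;0 0 0.015 0 0 0 -0.5;0 0 0.015 0 0 0 -0.5'
```

```text
time: 11.03
tool_pos: [637.6, 38.3, 117.9]
tcp_rot: [3.139, 0.0, 1.633]
contact_force: [0.5, -0.3, 4.1]
grip_width: 41.9
finger_force: 30.0
time: 11.28
tool_pos: [637.6, 38.3, 117.9]
tcp_rot: [3.139, 0.001, 1.634]
contact_force: [-3.5, -1.0, 13.8]
grip_width: 41.6
finger_force: 30.0
```

```bash
H="python3 -m handwheel"
$H '0 0 -0.01 0 0 0 0.3;0 0 -0.01 0 0 0 0.3;0 0 -0.01 0 0 0 0.3;0 0 -0.01 0 0 0 0.3' 
$H '0 0 -0.4 0 0 0 0.3;0 0 -0.8 0 0 0 0.3;0 0 -0.8 0 0 0 0.3;0 0 -0.8 0 0 0 0.3' 
python3 - <<'E'
from h import *
p=cap('wrist'); 
print(pose(p,px(p,(637,38,146)),z=146,rad=55))
need([467,254,190],np.radians(110.9))
E
```

```text
time: 11.62
tool_pos: [636.7, 38.4, 115.7]
tcp_rot: [-3.141, -0.0, 1.634]
contact_force: [-0.1, -0.3, 0.6]
grip_width: 58.7
finger_force: 0.0
time: 11.95
tool_pos: [638.2, 38.3, 198.8]
tcp_rot: [3.136, 0.001, 1.634]
contact_force: [-0.0, 0.1, -1.1]
grip_width: 59.7
finger_force: 0.0
[637.3  37.8  42.5  42.3   3.5]
shift [ 2.259 -1.562  0.063] turn [ 0.     0.    -0.096]
```

```bash
H="python3 -m handwheel"
$H '0.8 -0.52 0 0 0 0 0.3;0.8 -0.52 0 0 0 0 0.3;0.8 -0.52 0 0 0 0 0.3' >/dev/null
$H '0.8 -0.52 0 0 0 0 0.3;0.8 -0.52 0 0 0 0 0.3;0.8 -0.52 0 0 0 0 0.3' >/dev/null
$H '0.66 -0.52 0.05 0 0 -0.096 0.3;0.66 -0.52 0.05 0 0 -0.096 0.3;0.66 -0.52 0.05 0 0 -0.096 0.3;0.66 -0.52 0.05 0 0 -0.096 0.3;0.66 -0.52 0.05 0 0 -0.096 0.3' 
python3 - <<'E'
from h import *
p=cap('wrist','w5.png'); 
P=pose(p,px(p,(467,254,59)),rad=40); print(P, pose(p,px(p,(398,294,59)),rad=40))
need([P[0],P[1],30],np.radians(90+P[4]))
E
```

```text
time: 12.92
tool_pos: [466.9, 254.0, 190.3]
tcp_rot: [-3.14, 0.001, 1.934]
contact_force: [-0.5, -0.4, -0.2]
grip_width: 59.6
finger_force: 0.0
[469.9 254.4  42.   40.6  20.8] [400.5 295.5  42.2  42.3   3.8]
shift [1.000e-03 2.800e-02 1.604e+00] turn [-0.  0. -0.]
```

```bash
H="python3 -m handwheel"
$H '0 0.02 0.8 0 0 0 0.3;0 0.02 0.8 0 0 0 0.3;0 0.02 0.8 0 0 0 0.3' >/dev/null
$H '0 0 0.4 0 0 0 0.3;0 0 0.6 0 0 0 0.3;0 0 0.81 0 0 0 0.3;0 0 0.81 0 0 0 0.3;0 0 0.81 0 0 0 -0.5;0 0 0.81 0 0 0 -0.5;0 0 0.81 0 0 0 -0.5;0 0 0.81 0 0 0 -0.5'
$H '0 0 -0.2 0 0 0 -0.5;0 0 -0.4 0 0 0 -0.5;0 0 -0.8 0 0 0 -0.5;0 0 -0.8 0 0 0 -0.5' >/dev/null
$H '0 0 -0.8 0 0 0.096 -0.5;0 0 -0.8 0 0 0.096 -0.5;0 0 -0.8 0 0 0.096 -0.5;0 0 -0.8 0 0 0.096 -0.5'
python3 - <<'E'
from h import *
need([640.3,-17,190],np.pi/2+.064)
E
```

```text
time: 13.88
tool_pos: [470.2, 255.1, 32.1]
tcp_rot: [3.138, 0.0, 1.935]
contact_force: [0.0, -1.1, 5.6]
grip_width: 41.9
finger_force: 30.0
time: 14.55
tool_pos: [470.1, 255.4, 193.1]
tcp_rot: [3.136, -0.002, 1.632]
contact_force: [0.0, 1.2, -2.1]
grip_width: 41.7
finger_force: 30.0
shift [-2.823  1.533  0.036] turn [ 0.002 -0.001 -0.001]
```

```bash
H="python3 -m handwheel"
$H '-0.94 0.51 0 0 0 0 -0.5;-0.94 0.51 0 0 0 0 -0.5;-0.94 0.51 0 0 0 0 -0.5' >/dev/null
$H '-0.94 0.51 0 0 0 0 -0.5;-0.94 0.51 0 0 0 0 -0.5;-0.94 0.51 0 0 0 0 -0.5' >/dev/null
$H '-0.94 0.51 0 0 0 0 -0.5;-0.94 0.51 0 0 0 0 -0.5;-0.94 0.51 0 0 0 0 -0.5;-0.94 0.51 0 0 0 0 -0.5;-0.94 0.51 0 0 0 0 -0.5'
python3 - <<'E'
from h import *
p=cap('wrist','w6.png')
need([640.3,-17,119],np.pi/2+.064)
E
```

```text
time: 15.47
tool_pos: [638.7, -18.2, 188.1]
tcp_rot: [-3.138, -0.001, 1.633]
contact_force: [-0.6, -0.1, -1.1]
grip_width: 41.7
finger_force: 30.0
shift [-0.003  0.022  0.695] turn [-0.001 -0.    -0.   ]
```

```bash
H="python3 -m handwheel"
$H '0 0.015 0.3 0 0 0 -0.5;0 0.015 0.5 0 0 0 -0.5;0 0.015 0.6 0 0 0 -0.5;0 0.015 0.66 0 0 0 -0.5;0 0.015 0.68 0 0 0 -0.5;0 0.015 0.68 0 0 0 -0.5;0 0.015 0.68 0 0 0 -0.5' 
$H '0 0 0.02 0 0 0 -0.5;0 0 0.02 0 0 0 -0.5;0 0 0.02 0 0 0 -0.5'
```

```text
time: 16.1
tool_pos: [641.4, -16.6, 123.4]
tcp_rot: [3.14, 0.0, 1.634]
contact_force: [0.6, 0.1, -1.3]
grip_width: 41.7
finger_force: 30.0
time: 16.35
tool_pos: [640.9, -16.9, 120.7]
tcp_rot: [3.141, 0.0, 1.633]
contact_force: [0.1, 0.3, -1.2]
grip_width: 42.0
finger_force: 30.0
```

```bash
H="python3 -m handwheel"
$H '0 0 0.02 0 0 0 -0.5;0 0 0.02 0 0 0 -0.5;0 0 0.02 0 0 0 -0.5'
$H '0 0 0 0 0 0 0.3;0 0 0 0 0 0 0.3;0 0 -0.01 0 0 0 0.3;0 0 -0.01 0 0 0 0.3' 
$H '0 0 -0.4 0 0 0 0.3;0 0 -0.8 0 0 0 0.3;0 0 -0.8 0 0 0 0.3;0 0 -0.8 0 0 0 0.3' 
python3 - <<'E'
from h import *
p=cap('wrist'); 
for X in [(637,38,146),(641,-17,146)]: print(pose(p,px(p,X),z=146,rad=55))
need([400,295,190],np.radians(93.8))
E
```

```text
time: 16.6
tool_pos: [641.2, -17.0, 119.1]
tcp_rot: [3.14, 0.0, 1.633]
contact_force: [-0.7, -0.6, 4.0]
grip_width: 41.5
finger_force: 30.0
time: 16.93
tool_pos: [640.8, -16.9, 119.1]
tcp_rot: [-3.141, 0.0, 1.634]
contact_force: [0.3, 0.3, -0.2]
grip_width: 59.1
finger_force: 0.0
time: 17.27
tool_pos: [642.2, -17.1, 202.2]
tcp_rot: [3.136, 0.001, 1.634]
contact_force: [-0.6, -0.0, -1.5]
grip_width: 59.5
finger_force: 0.0
[637.8  39.5  52.1  63.5   4.1]
[638.7 -12.7  46.4  66.1   3.3]
shift [ 3.264 -2.21   0.093] turn [ 0.001  0.    -0.001]
```

```bash
H="python3 -m handwheel"
for i in 1 2 3; do $H '0.82 -0.55 0 0 0 0 0.3;0.82 -0.55 0 0 0 0 0.3;0.82 -0.55 0 0 0 0 0.3' >/dev/null; done
$H '0.82 -0.55 0.1 0 0 0 0.3;0.82 -0.55 0.1 0 0 0 0.3;0.82 -0.55 0.1 0 0 0 0.3;0.82 -0.55 0.1 0 0 0 0.3;0.82 -0.55 0.1 0 0 0 0.3' 
python3 - <<'E'
from h import *
p=cap('wrist'); 
P=pose(p,px(p,(400,295,59)),rad=40); print(P)
need([P[0],P[1],30],np.radians(90+P[4]))
E
```

```text
time: 18.48
tool_pos: [400.1, 296.8, 188.3]
tcp_rot: [-3.14, 0.001, 1.636]
contact_force: [-0.9, -0.9, 1.1]
grip_width: 59.4
finger_force: 0.0
[400.4 295.   41.9  41.4   3.7]
shift [-0.011 -0.004  1.585] turn [-0.  0. -0.]
```

```bash
H="python3 -m handwheel"
$H '-0.01 0 0.8 0 0 0 0.3;-0.01 0 0.8 0 0 0 0.3;-0.01 0 0.8 0 0 0 0.3' >/dev/null
$H '0 0 0.4 0 0 0 0.3;0 0 0.6 0 0 0 0.3;0 0 0.78 0 0 0 0.3;0 0 0.78 0 0 0 0.3;0 0 0.78 0 0 0 -0.5;0 0 0.78 0 0 0 -0.5;0 0 0.78 0 0 0 -0.5;0 0 0.78 0 0 0 -0.5'
$H '0 0 -0.2 0 0 0 -0.5;0 0 -0.4 0 0 0 -0.5;0 0 -0.8 0 0 0 -0.5;0 0 -0.8 0 0 0 -0.5' >/dev/null
$H '0 0 -0.85 0 0 0 -0.5;0 0 -0.85 0 0 0 -0.5;0 0 -0.85 0 0 0 -0.5;0 0 -0.85 0 0 0 -0.5'
python3 - <<'E'
from h import *
need([643.8,-72,190],np.pi/2+.064)
E
```

```text
time: 19.45
tool_pos: [401.8, 296.0, 32.9]
tcp_rot: [3.139, -0.001, 1.633]
contact_force: [0.1, -1.9, 6.3]
grip_width: 42.0
finger_force: 30.0
time: 20.12
tool_pos: [402.0, 296.4, 199.1]
tcp_rot: [3.135, -0.003, 1.634]
contact_force: [1.1, -0.2, -1.1]
grip_width: 42.0
finger_force: 30.0
shift [-3.829  2.181  0.095] turn [ 0.002 -0.001 -0.   ]
```

```bash
H="python3 -m handwheel"
for i in 1 2 3; do $H '-0.96 0.545 0 0 0 0 -0.5;-0.96 0.545 0 0 0 0 -0.5;-0.96 0.545 0 0 0 0 -0.5' >/dev/null; done
$H '-0.95 0.545 0.02 0 0 0 -0.5;-0.95 0.545 0.02 0 0 0 -0.5;-0.95 0.545 0.02 0 0 0 -0.5;-0.95 0.545 0.02 0 0 0 -0.5;-0.95 0.545 0.02 0 0 0 -0.5'
python3 - <<'E'
from h import *
p=cap('wrist','w7.png')
need([643.8,-72,123],np.pi/2+.064)
E
```

```text
time: 21.28
tool_pos: [641.6, -74.1, 191.6]
tcp_rot: [-3.138, -0.001, 1.631]
contact_force: [-0.2, 1.0, -1.6]
grip_width: 41.8
finger_force: 30.0
shift [0.005 0.027 0.692] turn [-0.001 -0.    -0.001]
```

```bash
H="python3 -m handwheel"
$H '0.01 0.02 0.3 0 0 0 -0.5;0.01 0.02 0.5 0 0 0 -0.5;0.01 0.02 0.6 0 0 0 -0.5;0.01 0.02 0.66 0 0 0 -0.5;0.01 0.02 0.69 0 0 0 -0.5;0.01 0.02 0.69 0 0 0 -0.5;0.01 0.02 0.69 0 0 0 -0.5' 
$H '0 0 0.02 0 0 0 -0.5;0 0 0.02 0 0 0 -0.5;0 0 0.02 0 0 0 -0.5'
```

```text
time: 21.92
tool_pos: [644.7, -71.6, 126.4]
tcp_rot: [3.14, 0.001, 1.634]
contact_force: [0.1, -0.4, -0.2]
grip_width: 41.9
finger_force: 30.0
time: 22.17
tool_pos: [644.4, -71.9, 123.7]
tcp_rot: [3.141, 0.0, 1.633]
contact_force: [-0.9, -0.2, -1.4]
grip_width: 41.5
finger_force: 30.0
```

```bash
H="python3 -m handwheel"
$H '0 0 0.035 0 0 0 -0.5;0 0 0.035 0 0 0 -0.5;0 0 0.035 0 0 0 -0.5'
$H '0 0 0 0 0 0 0.3;0 0 0 0 0 0 0.3;0 0 -0.01 0 0 0 0.3;0 0 -0.01 0 0 0 0.3' >/dev/null
$H '0 0 -0.4 0 0 0 0.3;0 0 -0.8 0 0 0 0.3;0 0 -0.9 0 0 0 0.3;0 0 -0.9 0 0 0 0.3' >/dev/null
$H '0.25 -0.98 -0.1 0 0 0 0.3;0.25 -0.98 -0.1 0 0 0 0.3;0.25 -0.98 -0.1 0 0 0 0.3' >/dev/null
$H '0.25 -0.98 -0.1 0 0 0 0.3;0.25 -0.98 -0.1 0 0 0 0.3;0.25 -0.98 -0.1 0 0 0 0.3' >/dev/null
$H '0 0 0 0 0 0.25 0.3;0 0 0 0 0 0.25 0.3;0 0 0 0 0 0.25 0.3;0 0 0 0 0 0.25 0.3;0 0 0 0 0 0.25 0.3;0 0 0 0 0 0.25 0.3;0 0 0 0 0 0.25 0.3' >/dev/null
$H '0 0 0 0 0 0.25 0.3;0 0 0 0 0 0.25 0.3;0 0 0 0 0 0.25 0.3;0 0 0 0 0 0.25 0.3;0 0 0 0 0 0.25 0.3;0 0 0 0 0 0.25 0.3;0 0 0 0 0 0.25 0.3;0 0 0 0 0 0.25 0.3'
python3 - <<'E'
from h import *
p=cap('wrist','w8.png'); print(viewer.recognise('crank_knob',p)[:2])
need([476,-22,200],.064)
E
```

```text
time: 22.42
tool_pos: [644.5, -72.0, 119.9]
tcp_rot: [3.141, 0.0, 1.633]
contact_force: [0.9, 0.6, -0.3]
grip_width: 41.9
finger_force: 30.0
time: 24.83
tool_pos: [444.9, -34.0, 229.6]
tcp_rot: [-3.141, 0.002, 0.062]
contact_force: [-0.1, 0.1, 0.3]
grip_width: 59.6
finger_force: 0.0
[{'centre': [311.1, 144.9], 'score': 0.95}]
shift [ 0.317 -0.1    0.299] turn [-0.  0.  0.]
```

View pics/w8.png

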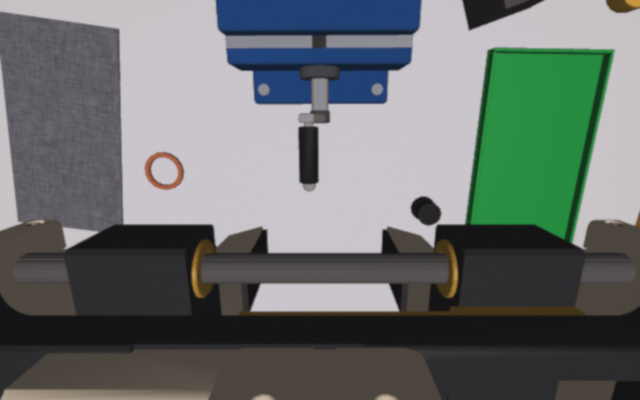

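The knob sleeve spans rows 126–184 at column 309, offset slightly to vise +y of the screw axis at column 320. That makes the crank angle about 2π−0.28, with the jaws about 56 mm open, which agrees with the gap I measured.

```bash
python3 - <<'E'
from h import *
p=cap('wrist'); th=.064
x=np.array([np.cos(th),np.sin(th)]);y=np.array([-np.sin(th),np.cos(th)]);bm=np.array([642.2,-17])
m=viewer.cut_out('crank_knob',p)[0]; ys,xs=np.where(m['pixels']);print(m['centre'],xs.min(),xs.max(),ys.min(),ys.max())
k=at(p,(309,155),100.6);print(k, 'vise coords',(k[:2]-bm)@x,(k[:2]-bm)@y)
s=at(p,(320,95),70);print('shaft',(s[:2]-bm)@x,(s[:2]-bm)@y)
kk=k.copy();kk[:2]-=4*x; kk[2]=81.6; need(kk,th)
E
```

```text
[310.1, 147.0] 299 329 110 191
[476.17417821 -18.81192138 100.6       ] vise coords -165.80180077177414 8.810188474653406
shaft -113.0712587412476 -0.7740652524241554
shift [ 0.28  -0.133  1.486] turn [-0.  0. -0.]
```

```bash
H="python3 -m handwheel"
$H '0.28 -0.133 0.7 0 0 0 0.3;0.28 -0.133 0.7 0 0 0 0.3;0.28 -0.133 0.7 0 0 0 0.3;0.28 -0.133 0.7 0 0 0 0.3' >/dev/null
$H '0 0 0.4 0 0 0 0.3;0 0 0.6 0 0 0 0.3;0 0 0.78 0 0 0 0.3;0 0 0.79 0 0 0 0.3;0 0 0.79 0 0 0 0.3'
$H '0 0 0 0 0 0 -1;0 0 0 0 0 0 -1;0 0 0 0 0 0 -1;0 0 0 0 0 0 -1;0 0 0 0 0 0 -1;0 0 0 0 0 0 -1'
python3 - <<'E'
from h import *
p,M=tool(); th=.064; x=np.array([np.cos(th),np.sin(th)]);y=np.array([-np.sin(th),np.cos(th)]);bm=np.array([642.2,-17]); print((p[:2]-bm)@x,(p[:2]-bm)@y)
E
```

```text
time: 25.78
tool_pos: [472.8, -19.5, 82.8]
tcp_rot: [3.141, -0.001, 0.063]
contact_force: [-1.2, 0.1, 0.3]
grip_width: 59.7
finger_force: 0.0
time: 26.28
tool_pos: [472.7, -19.2, 82.0]
tcp_rot: [3.141, -0.001, 0.063]
contact_force: [-0.6, 0.3, -0.1]
grip_width: 24.0
finger_force: 0.0
-169.2708947879704 8.671716161886245
```

```bash
H="python3 -m handwheel"
$H '0 0 0 0 0 0 -1;0 0 0 0 0 0 -1;0 0 0 0 0 0 -1'
$H '0.0 0.045 -0.009 0 0 0 -1;0 0.09 -0.012 0 0 0 -1;0 0.09 -0.012 0 0 0 -1'
$H '0 0.13 0.026 0 0 0 -1;0 0.24 0.1 0 0 0 -1;0 0.314 0.21 0 0 0 -1;0 0.34 0.34 0 0 0 -1;0 0.34 0.34 0 0 0 -1'
python3 - <<'E'
from h import *
p,M=tool(); th=.064; x=np.array([np.cos(th),np.sin(th)]);y=np.array([-np.sin(th),np.cos(th)]);bm=np.array([642.2,-17]); print((p[:2]-bm)@x,(p[:2]-bm)@y)
cap('side','s9.png')
E
```

```text
time: 26.53
tool_pos: [472.6, -19.0, 81.8]
tcp_rot: [-3.142, 0.0, 0.063]
contact_force: [-1.9, -0.6, 2.1]
grip_width: 17.2
finger_force: 30.0
time: 26.78
tool_pos: [473.2, -29.0, 83.0]
tcp_rot: [3.141, 0.0, 0.062]
contact_force: [-0.2, 0.4, 0.9]
grip_width: 17.3
finger_force: 30.0
time: 27.2
tool_pos: [475.3, -61.8, 46.5]
tcp_rot: [-3.139, 0.0, 0.061]
contact_force: [3.5, 6.6, -1.2]
grip_width: 16.9
finger_force: 30.0
-169.42135518905727 -34.002461253076305
```

```bash
H="python3 -m handwheel"
$H '0 -0.026 0.13 0 0 0 -1;0 -0.1 0.24 0 0 0 -1;0 -0.21 0.314 0 0 0 -1;0 -0.34 0.34 0 0 0 -1' | grep -E 'pos|contact'
$H '0 -0.13 -0.026 0 0 0 -1;0 -0.24 -0.1 0 0 0 -1;0 -0.314 -0.21 0 0 0 -1;0 -0.34 -0.34 0 0 0 -1;0 -0.314 -0.47 0 0 0 -1;0 -0.24 -0.58 0 0 0 -1;0 -0.13 -0.654 0 0 0 -1;0 0 -0.68 0 0 0 -1' | grep -E 'pos|contact'
$H '0 0.13 0.026 0 0 0 -1;0 0.24 0.1 0 0 0 -1;0 0.314 0.21 0 0 0 -1;0 0.34 0.34 0 0 0 -1;0 0.314 0.47 0 0 0 -1;0 0.24 0.58 0 0 0 -1;0 0.13 0.654 0 0 0 -1;0 0 0.68 0 0 0 -1' | grep -E 'pos|contact'
$H '0 -0.13 -0.026 0 0 0 -1;0 -0.24 -0.1 0 0 0 -1;0 -0.314 -0.21 0 0 0 -1;0 -0.34 -0.34 0 0 0 -1;0 -0.34 -0.34 0 0 0 -1'
python3 - <<'E'
from h import *
p=cap('wrist','w10.png');cv2.imwrite('pics/t10.png',cv2.resize(cap('top')['frame'][100:230,270:450,::-1],(720,520),interpolation=cv2.INTER_CUBIC))
E
```

```text
tool_pos: [473.5, -28.9, 14.4]
contact_force: [-1.1, -2.2, 13.0]
tool_pos: [473.2, -28.3, 83.5]
contact_force: [4.7, 4.2, -9.0]
tool_pos: [473.4, -29.0, 14.7]
contact_force: [-1.1, -2.4, 8.0]
time: 29.33
tool_pos: [471.0, 6.0, 50.7]
tcp_rot: [3.141, -0.001, 0.063]
contact_force: [-1.3, 2.9, 1.3]
grip_width: 17.2
finger_force: 30.0
```

View pics/w10.png

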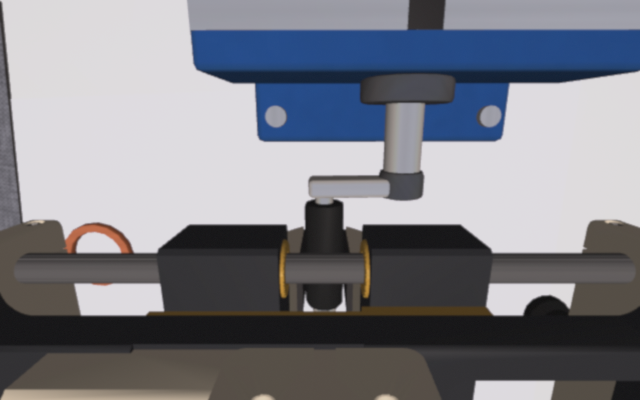

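The wrist picture shows the hand on the sleeve at (325,255), with the crank arm horizontal toward +y. The crank is at 5.5π, so the jaws should just be touching.

```bash
H="python3 -m handwheel"
$H '0 0.026 -0.13 0 0 0 -1;0 0.1 -0.24 0 0 0 -1;0 0.21 -0.314 0 0 0 -1;0 0.34 -0.34 0 0 0 -1;0 0.34 -0.34 0 0 0 -1' | grep -E 'pos|contact'
$H '0 0.065 0.007 0 0 0 -1;0 0.13 0.026 0 0 0 -1;0 0.19 0.057 0 0 0 -1;0 0.24 0.1 0 0 0 -1;0 0.24 0.1 0 0 0 -1'
python3 - <<'E'
from h import *
cv2.imwrite('pics/t11.png',cv2.resize(cap('top')['frame'][100:230,270:450,::-1],(720,520),interpolation=cv2.INTER_CUBIC))
E
```

```text
tool_pos: [473.3, -30.0, 82.8]
contact_force: [-0.2, -3.2, 4.4]
time: 30.27
tool_pos: [474.8, -52.9, 71.8]
tcp_rot: [3.141, 0.0, 0.062]
contact_force: [0.9, -1.6, -1.4]
grip_width: 16.9
finger_force: 30.0
```

View pics/t11.png

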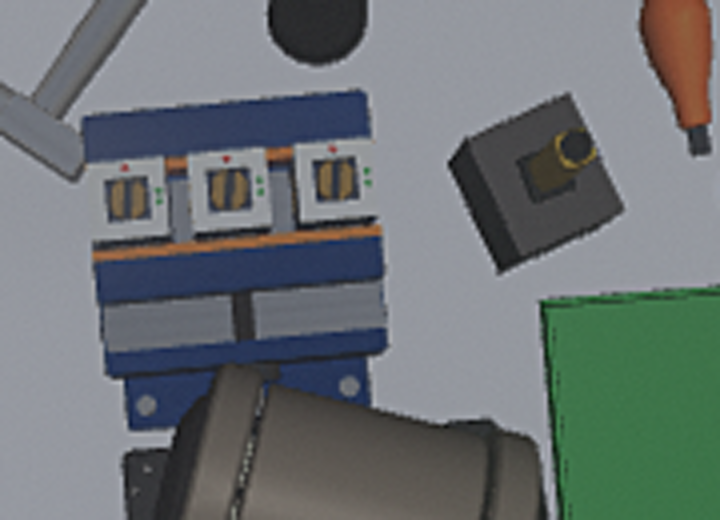

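The three cartridges stand in the vise between the orange liners, at (130,198), (230,190) and (335,182) in the crop. All slots run along vise x with red dots at the far side. The moving jaw touches them and the computed gap is about 39 mm, which is about 3 mm of squeeze. Next is the screwdriver.

```bash
H="python3 -m handwheel"
$H '0 0 0 0 0 0 0;0 0 0 0 0 0 0;0 0 0 0 0 0 0;0 0 0 0 0 0 0' | grep width
$H '0 0 -1 0 0 0 0;0 0 -1 0 0 0 0;0 0 -1 0 0 0 0' >/dev/null
$H '0 0 -0.8 0 0 0 0;0 0 -0.8 0 0 0 0;0 0 -0.8 0 0 0 0' >/dev/null
$H '0.78 0.79 0 0 0 0 0;0.78 0.79 0 0 0 0 0;0.78 0.79 0 0 0 0 0' >/dev/null
$H '0.78 0.79 0 0 0 -0.1 0;0.78 0.79 0 0 0 -0.1 0;0.78 0.79 0 0 0 -0.1 0;0.78 0.79 0 0 0 -0.1 0;0.78 0.79 0 0 0 -0.1 0' 
python3 - <<'E'
from h import *
np.set_printoptions(precision=1,suppress=True)
p=cap('wrist','w12.png'); d=viewer.recognise('driver_grip',p)[:2]; print(d)
for z in (120,155): print(at(p,d[0]['centre'],z))
t=cap('top');print([(x['centre'],x['score'],at(t,x['centre'],120)) for x in viewer.recognise('driver_grip',t)[:2]])
E
```

```text
grip_width: 39.1
time: 31.82
tool_pos: [640.4, -200.6, 250.9]
tcp_rot: [-3.14, 0.002, 0.375]
contact_force: [-0.1, 0.5, -0.5]
grip_width: 45.9
finger_force: 0.0
[{'centre': [329.4, 169.0], 'score': 0.89}, {'centre': [44.8, 87.9], 'score': 0.46}]
[ 659.9 -198.   120. ]
[ 664.9 -195.4  155. ]
[]
```

View pics/w12.png

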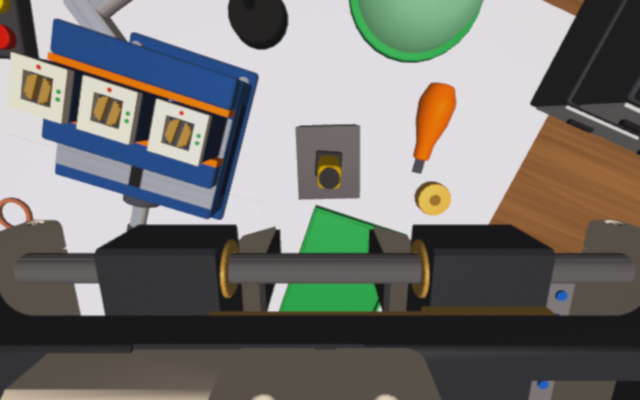

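The stand is now almost square to the picture at (329,162). The handle's black end is at (329,178), z≈155.

```bash
python3 - <<'E'
from h import *
p=cap('wrist'); f=p['frame']
k=at(p,(329,178),155);print(k)
c=[at(p,u,75) for u in [(297,127),(358,125),(360,198),(299,198)]]; print(np.round(c,1), np.mean(c,0))
e=np.array(c[1]-c[0]);print(np.degrees(np.arctan2(e[0],-e[1])), np.degrees(np.arctan2(*(c[1]-c[2])[[1,0]])))
cv2.imwrite('pics/w12c.png',cv2.resize(f[115:210,285:375,::-1],None,fx=6,fy=6,interpolation=cv2.INTER_CUBIC))
need([k[0],k[1],101],.375)
E
```

```text
[ 657.16037096 -196.30229561  155.        ]
[[ 680.7 -153.    75. ]
 [ 705.4 -210.1   75. ]
 [ 635.6 -242.2   75. ]
 [ 611.4 -181.1   75. ]] [ 658.25580999 -196.62419354   75.        ]
23.432198870651167 24.69368109035532
shift [0.17  0.039 1.528] turn [ 0.    -0.     0.001]
```

View pics/w12c.png

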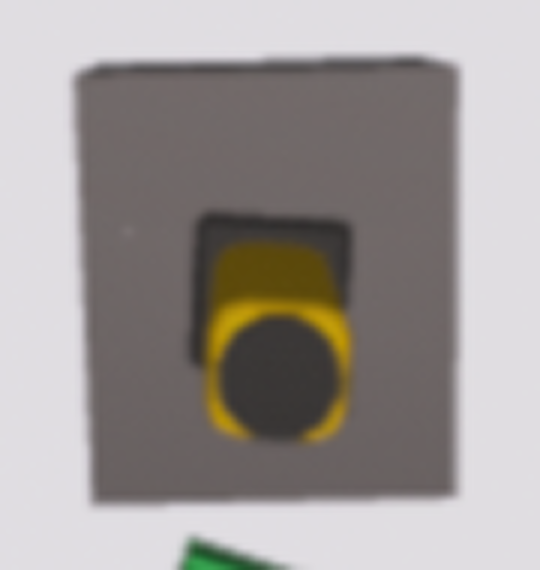

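```bash
H="python3 -m handwheel"
$H '0.17 0.055 0.4 0 0 0.01 0;0.17 0.055 0.4 0 0 0.01 0;0.17 0.055 0.8 0 0 0.01 0;0.17 0.055 0.8 0 0 0.01 0' >/dev/null
$H '0 0 0.4 0 0 0 0;0 0 0.6 0 0 0 0;0 0 0.74 0 0 0 0;0 0 0.74 0 0 0 0;0 0 0.74 0 0 0 0' 
$H '0 0 0 0 0 0 -1;0 0 0 0 0 0 -1;0 0 0 0 0 0 -1;0 0 0 0 0 0 -1;0 0 0 0 0 0 -1;0 0 0 0 0 0 -1;0 0 0 0 0 0 -1' 
```

```text
time: 32.82
tool_pos: [658.0, -198.7, 100.3]
tcp_rot: [3.142, 0.0, 0.346]
contact_force: [0.0, 0.2, -0.2]
grip_width: 45.9
finger_force: 0.0
time: 33.4
tool_pos: [658.3, -198.9, 99.8]
tcp_rot: [3.141, -0.001, 0.346]
contact_force: [-1.2, 0.7, 5.6]
grip_width: 19.7
finger_force: 30.0
```

```bash
H="python3 -m handwheel"
$H '0 0 -0.3 0 0 0 -1;0 0 -0.6 0 0 0 -1;0 0 -0.9 0 0 0 -1;0 0 -0.9 0 0 0 -1' >/dev/null
$H '0 0 -0.8 0 0 0 -1;0 0 -0.8 0 0 0 -1;0 0 -0.8 0 0 0 -1;0 0 -0.8 0 0 0 -1' 
python3 - <<'E'
from h import *
p=cap('side'); t,M=tool(); g=t-np.array([0,0,-19]); tip=t-[0,0,95]
c=px(p,tip);print(c,px(p,t))
print([(d['centre'],d['score']) for d in viewer.recognise('driver_tip',p)[:2]])
x,y=c.astype(int); f=p['frame'][y-60:y+20,x-50:x+50,::-1]
w=cap('wrist'); print(px(w,tip)); 
im=np.hstack([cv2.resize(f,(500,400),interpolation=cv2.INTER_CUBIC)]); cv2.imwrite('pics/s13.png',im)
cv2.imwrite('pics/w13.png',w['frame'][:,:,::-1])
E
```

```text
time: 34.07
tool_pos: [659.0, -199.2, 271.4]
tcp_rot: [3.138, -0.004, 0.346]
contact_force: [-0.8, 0.5, -2.0]
grip_width: 20.1
finger_force: 30.0
[386.74561705 212.26442712] [391.42444658 169.86776309]
[([390.8, 175.6], 0.64)]
[324.63811872 199.39859941]
```

View pics/s13.png

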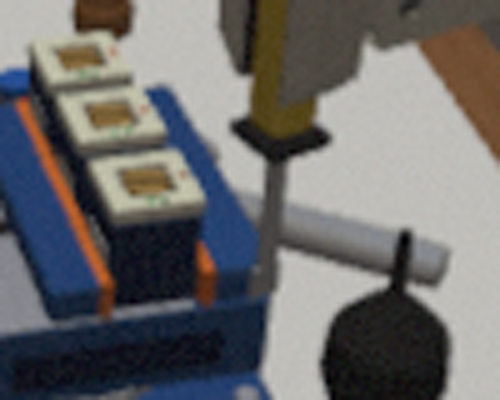

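The side crop shows the driver hanging with its shank at (275,200) and the blade at (265,285). The blade direction isn't clear enough, so I'll check the wrist view around (324,199).

```bash
python3 - <<'E'
from h import *
w=cv2.imread('pics/w13.png'); cv2.imwrite('pics/w13c.png',cv2.resize(w[150:320,255:395],None,fx=3.5,fy=3.5,interpolation=cv2.INTER_CUBIC))
E
```

```text
(no output)
```

View pics/w13c.png

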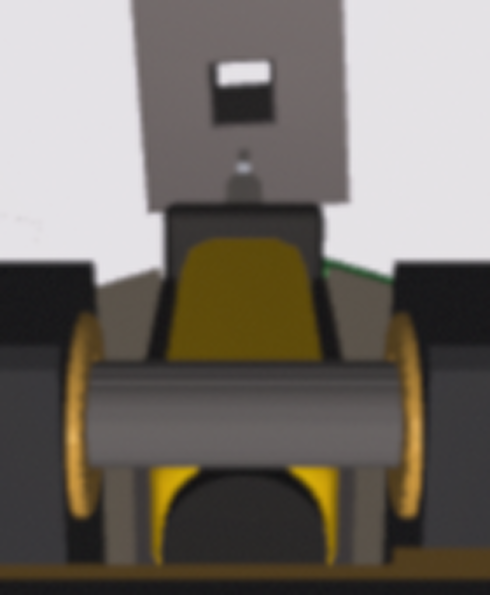

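The wrist crop shows the tip at (243,155), thin and edge-on, so the blade's width lies along the tool's x. I'll turn the hand so the blade lies along the slots with room for a clockwise turn, then look at the selectors.

```bash
H="python3 -m handwheel"
for i in 1 2 3; do $H '0 0 0 0 0 -0.3035 -1;0 0 0 0 0 -0.3035 -1;0 0 0 0 0 -0.3035 -1;0 0 0 0 0 -0.3035 -1;0 0 0 0 0 -0.3035 -1;0 0 0 0 0 -0.3035 -1;0 0 0 0 0 -0.3035 -1;0 0 0 0 0 -0.3035 -1' >/dev/null; done
$H '-0.26 0.9 0 0 0 0 -1;-0.26 0.9 0 0 0 0 -1;-0.26 0.9 0 0 0 0 -1' >/dev/null
$H '-0.26 0.9 0 0 0 0 -1;-0.26 0.9 0 0 0 0 -1;-0.26 0.9 0 0 0 0 -1;-0.26 0.9 0 0 0 0 -1;-0.26 0.9 0 0 0 0 -1' 
cat >> h.py <<'E'
def slot(p,X,z=145.5,out=None):
    "rectified 10px/mm-ish patch round X: brass blobs -> selector centre, slot angle (deg, world, mod 180)"
    s=4; n=30; g=np.array([[px(p,(X[0]+n-i/s,X[1]+n-j/s,z)) for j in range(2*n*s)] for i in range(2*n*s)],np.float32)
    w=cv2.remap(p['frame'],g[...,0].copy(),g[...,1].copy(),cv2.INTER_CUBIC)
    if out: cv2.imwrite(out,w[:,:,::-1])
    h=cv2.cvtColor(w,cv2.COLOR_RGB2HSV); m=((h[...,0]>8)&(h[...,0]<30)&(h[...,1]>110)&(h[...,2]>110)).astype(np.uint8)
    k,l,st,c=cv2.connectedComponentsWithStats(m); idx=1+np.argsort(-st[1:,4])[:2]
    W=[np.array([X[0]+n-c[i][1]/s,X[1]+n-c[i][0]/s]) for i in idx]
    if len(W)<2: return None,st
    d=W[0]-W[1]; a=(np.degrees(np.arctan2(d[1],d[0]))+90)%180
    return np.round((W[0]+W[1])/2,1),round((a+90)%180-90,1),st[idx,4],w
E
python3 - <<'E'
from h import *
p=cap('wrist','w14.png'); im=[]
for X in [(638,38),(642,-17),(645.5,-72)]:
    r=slot(p,X); print(r[:3]); im.append(r[3])
cv2.imwrite('pics/slots.png',np.hstack(im)[:,:,::-1])
E
```

```text
time: 36.88
tool_pos: [698.0, -15.4, 267.1]
tcp_rot: [-3.141, -0.003, -3.076]
contact_force: [0.2, -1.2, -1.1]
grip_width: 19.9
finger_force: 30.0
(array([628. ,  35.8]), np.float64(-54.3), array([2596, 1965], dtype=int32))
(array([641.5, -18.8]), np.float64(85.4), array([3930, 2651], dtype=int32))
(array([634.4, -64.6]), np.float64(82.9), array([2872, 1926], dtype=int32))
```

View pics/slots.png

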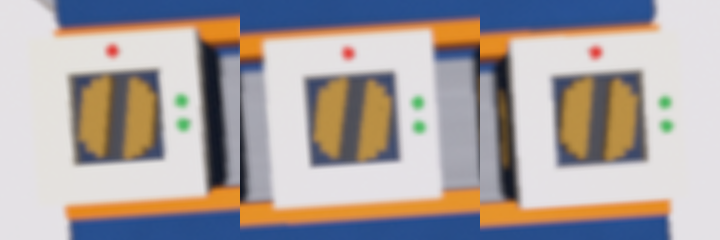

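The rectified patches show all three selectors with slots leaning slightly clockwise of the vise axis. I'll measure with the liners masked out.

```bash
sed -i 's/    k,l,st,c=cv2/    cc=np.zeros_like(m); cv2.circle(cc,(120,120),54,1,-1); m\&=cc\n    k,l,st,c=cv2/' h.py
python3 - <<'E'
from h import *
p=cap('wrist')
for X in [(638,38),(642,-17),(645.5,-72)]:
    r=slot(p,X); print(r[:3])
    g=r[3].astype(int).min(2); print(cv2.minAreaRect(np.argwhere((g>170)[:,::1])[:, ::-1].astype(np.float32))[2])
need([645.6,-72,271],3.206-.1)
E
```

```text
(array([638.7,  38.5]), np.float64(-4.3), array([1960, 1945], dtype=int32))
90.0
(array([642.2, -15.1]), np.float64(-6.7), array([1786, 1742], dtype=int32))
86.3086166381836
(array([645.9, -71.4]), np.float64(-5.0), array([1920, 1913], dtype=int32))
-0.0
shift [ 0.558 -0.513 -0.03 ] turn [-0.    -0.001  0.031]
```

```bash
H="python3 -m handwheel"
$H '0.554 0.577 0 0 0 0.047 -1;0.554 0.577 0 0 0 0.047 -1;0.554 0.577 0 0 0 0.047 -1;0.554 0.577 0 0 0 0.047 -1;0.554 0.577 0.15 0 0 0.047 -1;0.554 0.577 0.15 0 0 0.047 -1;0.554 0.577 0.15 0 0 0.047 -1' 
python3 - <<'E'
from h import *
p=cap('wrist'); t,M=tool(); tip=t-[0,0,95]
a=px(p,tip); b=px(p,(638.7,38.5,145.5)); print(a,b)
x,y=a.astype(int); cv2.imwrite('pics/w15.png',cv2.resize(p['frame'][y-50:y+35,x-45:x+45,::-1],None,fx=6,fy=6,interpolation=cv2.INTER_CUBIC))
need([638.7,38.5,248],np.pi-np.radians(4.3))
E
```

```text
time: 37.57
tool_pos: [639.7, 36.5, 253.3]
tcp_rot: [-3.141, -0.001, 3.057]
contact_force: [-0.3, -0.1, 0.4]
grip_width: 19.7
finger_force: 30.0
[325.32963212 201.86317109] [327.29022665 196.21094302]
shift [0.014 0.017 0.059] turn [-0.    -0.    -0.003]
```

View pics/w15.png

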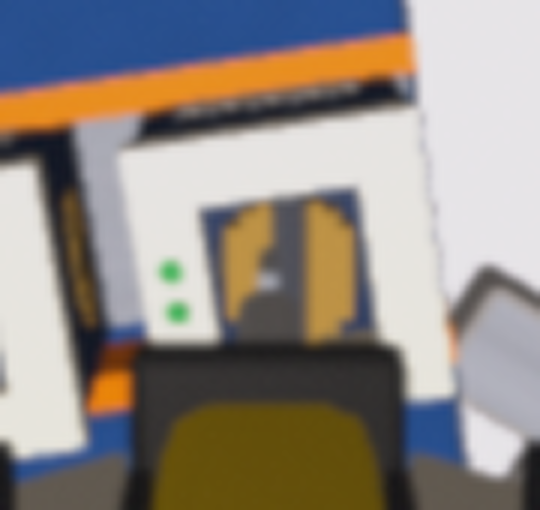

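The picture shows the slot vertical at column 288 and the blade tip, a light spot, at (268,282). The hand must go about 2.6 mm along tool +y. The angle is good.

```bash
H="python3 -m handwheel"
$H '0.01 0.025 0 0 0 0 -1;0.01 0.025 0 0 0 0 -1;0.01 0.025 0.03 0 0 0 -1;0.01 0.025 0.08 0 0 0 -1;0.01 0.025 0.12 0 0 0 -1;0.01 0.025 0.12 0 0 0 -1'
$H '0 0 0.02 0 0 0 -1;0 0 0.04 0 0 0 -1;0 0 0.04 0 0 0 -1'
python3 - <<'E'
from h import *
need([638.7,38.5,235.5],np.pi-np.radians(4.3));print(bot.get_obs()['moment'])
E
```

```text
time: 38.12
tool_pos: [638.1, 40.8, 240.5]
tcp_rot: [-3.141, -0.002, 3.058]
contact_force: [0.6, -0.3, -1.4]
grip_width: 20.0
finger_force: 30.0
time: 38.37
tool_pos: [638.5, 40.8, 237.4]
tcp_rot: [-3.141, -0.001, 3.058]
contact_force: [-0.3, 0.1, -1.3]
grip_width: 20.3
finger_force: 30.0
shift [-0.004 -0.022  0.019] turn [-0.    -0.    -0.003]
[ 0.11148024 -0.16017652  0.01447245]
```

```bash
H="python3 -m handwheel"
$H '0 0 0.02 0 0 0 -1;0 0 0.02 0 0 0 -1;0 0 0.02 0 0 0 -1'
python3 - <<'E'
from h import *
p=cap('wrist'); t,M=tool(); tip=t-[0,0,95]; print(bot.get_obs()['moment'])
x,y=px(p,tip).astype(int); cv2.imwrite('pics/w16.png',cv2.resize(p['frame'][y-50:y+35,x-45:x+45,::-1],None,fx=6,fy=6,interpolation=cv2.INTER_CUBIC))
E
```

```text
time: 38.62
tool_pos: [638.6, 40.7, 235.9]
tcp_rot: [-3.141, -0.0, 3.058]
contact_force: [-0.3, -0.4, -1.5]
grip_width: 19.6
finger_force: 30.0
[ 0.04443847 -0.15891855 -0.05908277]
```

View pics/w16.png

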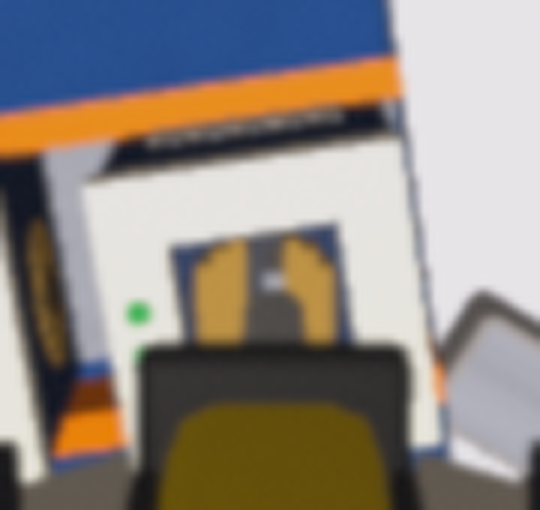

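The blade tip at (272,282) lies in the slot, which spans columns 247–283, about 1 mm off-centre. I've now viewed 17 pictures, over the limit of 14, so from here I use numbers only. Turning clockwise now.

```bash
H="python3 -m handwheel"
$H '0 -0.008 0.005 0 0 0 -1;0 -0.008 0.005 0 0 0.04 -1;0 -0.008 0.005 0 0 0.08 -1;0 -0.008 0.005 0 0 0.12 -1;0 -0.008 0.005 0 0 0.16 -1;0 -0.008 0.005 0 0 0.2 -1;0 -0.008 0.005 0 0 0.24 -1;0 -0.008 0.005 0 0 0.24 -1'
$H '0 0 0 0 0 0.04 -1;0 0 0 0 0 0.08 -1;0 0 0 0 0 0.12 -1;0 0 0 0 0 0.16 -1;0 0 0 0 0 0.2 -1;0 0 0 0 0 0.24 -1;0 0 0 0 0 0.24 -1;0 0 0 0 0 0.24 -1'
python3 -c "
from h import *
print(bot.get_obs()['moment'])"
$H '0 0 0 0 0 0.03 -1;0 0 0 0 0 0.05 -1;0 0 0 0 0 0.05 -1;0 0 0 0 0 0.05 -1'
python3 -c "
from h import *
print(bot.get_obs()['moment'])"
```

```text
time: 39.33
tool_pos: [638.4, 39.8, 235.4]
tcp_rot: [-3.141, -0.0, 2.3]
contact_force: [-0.5, 0.7, -1.3]
grip_width: 20.2
finger_force: 30.0
time: 40.0
tool_pos: [638.8, 40.2, 235.5]
tcp_rot: [3.141, -0.0, 1.556]
contact_force: [0.7, 2.0, -0.8]
grip_width: 20.3
finger_force: 30.0
[ 0.31628673 -0.37830789  0.01197748]
time: 40.33
tool_pos: [638.8, 40.2, 235.5]
tcp_rot: [3.141, -0.0, 1.399]
contact_force: [1.8, 2.8, -1.1]
grip_width: 20.0
finger_force: 30.0
[ 0.38566278 -0.51123619  0.05677469]
```

```bash
H="python3 -m handwheel"
$H '0 0 0 0 0 0.025 -1;0 0 0 0 0 0.025 -1;0 0 0 0 0 0.025 -1'
for i in 1 2 3; do $H '0 0 0 0 0 0 -1' >/dev/null; python3 -c "
from h import *
print(bot.get_obs()['moment'],bot.get_obs()['tcp_rot'])"; done
```

```text
time: 40.58
tool_pos: [638.9, 40.1, 235.5]
tcp_rot: [3.141, -0.0, 1.319]
contact_force: [3.0, 1.9, -1.4]
grip_width: 20.1
finger_force: 30.0
[ 0.49698731 -0.74487709  0.02467371] [ 3.14091457e+00 -3.92002731e-04  1.31843585e+00]
[ 0.62973821 -0.77687732  0.00315546] [ 3.14099335e+00 -3.55969503e-04  1.31713963e+00]
[ 0.60306081 -0.83616773  0.00663537] [ 3.14101803e+00 -2.98017388e-04  1.31630328e+00]
```

```bash
H="python3 -m handwheel"
$H '0 0 0 0 0 -0.03 -1;0 0 0 0 0 -0.03 -1;0 0 -0.1 0 0 -0.03 -1;0 0 -0.35 0 0 -0.03 -1;0 0 -0.35 0 0 -0.03 -1' 
$H '0 0 0 0 0 -0.04 -1;0 0 0 0 0 -0.08 -1;0 0 0 0 0 -0.12 -1;0 0 0 0 0 -0.16 -1;0 0 0 0 0 -0.2 -1;0 0 0 0 0 -0.24 -1;0 0 0 0 0 -0.265 -1;0 0 0 0 0 -0.265 -1' >/dev/null
$H '0 0 0 0 0 -0.04 -1;0 0 0 0 0 -0.08 -1;0 0 0 0 0 -0.12 -1;0 0 0 0 0 -0.16 -1;0 0 0 0 0 -0.2 -1;0 0 0 0 0 -0.24 -1;0 0 0 0 0 -0.26 -1;0 0 0 0 0 -0.26 -1' >/dev/null
$H '-0.55 -0.55 0 0 0 0 -1;-0.55 -0.55 0 0 0 0 -1;-0.55 -0.55 0 0 0 0 -1;-0.55 -0.55 0 0 0 0 -1;-0.55 -0.55 0 0 0 0 -1;-0.55 -0.55 0 0 0 0 -1'
python3 - <<'E'
from h import *
p=cap('wrist')
for X in [(638.7,38.5),(642,-15.5),(645.9,-71.4)]: print(slot(p,X)[:3])
need([642.2,-14,250],np.pi-np.radians(6.7))
t,M=tool(); print(viewer.recognise('driver_tip',p)[:2], px(p,t-[0,0,95]))
E
```

```text
time: 41.25
tool_pos: [639.5, 39.3, 275.5]
tcp_rot: [3.136, 0.0, 1.407]
contact_force: [0.9, -0.3, 0.1]
grip_width: 19.6
finger_force: 30.0
time: 43.08
tool_pos: [688.3, -18.7, 270.8]
tcp_rot: [3.141, -0.0, 3.057]
contact_force: [0.1, 0.0, -0.6]
grip_width: 20.2
finger_force: 30.0
(array([638.5,  38.6]), np.float64(-85.5), array([1893, 1856], dtype=int32))
(array([642.2, -15.1]), np.float64(-7.0), array([1777, 1751], dtype=int32))
(array([645.9, -71.4]), np.float64(-4.5), array([1957, 1926], dtype=int32))
shift [0.463 0.006 0.209] turn [0.    0.    0.011]
[{'centre': [323.1, 247.3], 'score': 0.68}, {'centre': [295.6, 0.8], 'score': 0.67}] [325.15152452 201.32560932]
```

```bash
H="python3 -m handwheel"
$H '0.463 0.008 0 0 0 0.011 -1;0.463 0.008 0 0 0 0.011 -1;0.463 0.008 0.22 0 0 0.011 -1;0.463 0.008 0.22 0 0 0.011 -1;0.463 0.008 0.22 0 0 0.011 -1'
python3 - <<'E'
from h import *
p=cap('wrist'); t,M=tool(); tip=t-[0,0,95]; x,y=px(p,tip).astype(int); print(x,y)
need([642.2,-13.8,235.5],np.pi-np.radians(6.8))
f=p['frame'][y-22:y+12:2,x-24:x+26].astype(int)
h=cv2.cvtColor(p['frame'],cv2.COLOR_RGB2HSV)[y-22:y+12:2,x-24:x+26]
for a,b in zip(h,f): print(''.join('o' if (10<q[0]<30 and q[1]>110) else ('#' if c.min()>150 else ('+' if c.min()>95 else ('b' if c[2]>c[0]*1.35 else '.'))) for q,c in zip(a,b)))
E
```

```text
time: 43.6
tool_pos: [642.1, -14.2, 248.5]
tcp_rot: [-3.142, -0.001, 3.024]
contact_force: [-0.3, -0.5, -0.7]
grip_width: 20.2
finger_force: 30.0
324 202
shift [0.008 0.005 0.139] turn [-0.  0.  0.]
##################################################
##################################################
##################################################
#########################+++++.bbbb+##############
#############+++++.oo.......oooo..b+##############
#########+bbb..ooooooo......oooooo.+##############
#########+.b..oooooooo......ooooooo.+#############
##########+b..oooooooo.....oooooooo.+#############
##########+...oooooooo+++++oooooooo.+#############
####+######+..oooooooo++#++.ooooooo..+############
###+.+#####+..ooooooo.......ooooooo..+############
###########+..oooooo.........oooooo...############
############+.oooooo..........ooooo.bb+###########
####+.+#####+.oooooo..........ooooo.bb.###########
###+....++++...oooo...........oooo..bb..++++++####
+++...........................................+###
...............................................+##
```

```bash
H="python3 -m handwheel"
$H '0.0 0.004 0.04 0 0 0 -1;0 0.004 0.08 0 0 0 -1;0 0.004 0.1 0 0 0 -1;0 0.004 0.12 0 0 0 -1;0 0.004 0.138 0 0 0 -1;0 0.004 0.138 0 0 0 -1;0 0.004 0.138 0 0 0 -1'
$H '0 0 0 0 0 0.04 -1;0 0 0 0 0 0.08 -1;0 0 0 0 0 0.12 -1;0 0 0 0 0 0.16 -1;0 0 0 0 0 0.2 -1;0 0 0 0 0 0.24 -1;0 0 0 0 0 0.245 -1;0 0 0 0 0 0.245 -1' | grep -E 'pos|contact'
$H '0 0 0 0 0 0.04 -1;0 0 0 0 0 0.08 -1;0 0 0 0 0 0.12 -1;0 0 0 0 0 0.16 -1;0 0 0 0 0 0.2 -1;0 0 0 0 0 0.24 -1;0 0 0 0 0 0.245 -1;0 0 0 0 0 0.245 -1' | grep -E 'pos|contact'
$H '0 0 0 0 0 0.02 -1;0 0 0 0 0 0.042 -1;0 0 0 0 0 0.042 -1;0 0 0 0 0 0.042 -1'
```

```text
time: 44.23
tool_pos: [642.8, -14.4, 234.5]
tcp_rot: [-3.142, -0.0, 3.024]
contact_force: [-0.2, -0.4, -1.5]
grip_width: 19.7
finger_force: 30.0
tool_pos: [642.6, -14.5, 234.7]
contact_force: [0.1, -0.7, -0.8]
tool_pos: [642.7, -14.3, 234.7]
contact_force: [-0.6, 0.2, -0.7]
time: 45.9
tool_pos: [642.8, -14.3, 234.7]
tcp_rot: [3.142, -0.0, 1.358]
contact_force: [-1.1, 0.5, -0.2]
grip_width: 19.6
finger_force: 30.0
```

```bash
H="python3 -m handwheel"
$H '0 0 0 0 0 -0.03 -1;0 0 0 0 0 -0.03 -1;0 0 -0.1 0 0 -0.03 -1;0 0 -0.35 0 0 -0.03 -1;0 0 -0.35 0 0 -0.03 -1' | grep contact
$H '0 0 0 0 0 -0.04 -1;0 0 0 0 0 -0.08 -1;0 0 0 0 0 -0.12 -1;0 0 0 0 0 -0.16 -1;0 0 0 0 0 -0.2 -1;0 0 0 0 0 -0.24 -1;0 0 0 0 0 -0.256 -1;0 0 0 0 0 -0.256 -1' >/dev/null
$H '0 0 0 0 0 -0.04 -1;0 0 0 0 0 -0.08 -1;0 0 0 0 0 -0.12 -1;0 0 0 0 0 -0.16 -1;0 0 0 0 0 -0.2 -1;0 0 0 0 0 -0.24 -1;0 0 0 0 0 -0.256 -1;0 0 0 0 0 -0.256 -1' >/dev/null
$H '-0.5 -0.1 0 0 0 0 -1;-0.5 -0.1 0 0 0 0 -1;-0.5 -0.1 0 0 0 0 -1;-0.5 -0.1 0 0 0 0 -1'
python3 - <<'E'
from h import *
p=cap('wrist')
for X in [(638.7,38.5),(642,-15.5),(645.9,-71.4)]: print(slot(p,X)[:3])
need([645.9,-70.5,248.5],np.pi-np.radians(4.8))
E
```

```text
contact_force: [0.0, 0.5, 1.1]
time: 47.98
tool_pos: [691.8, -28.8, 269.0]
tcp_rot: [3.141, -0.001, 3.052]
contact_force: [-1.1, 0.4, -2.0]
grip_width: 19.9
finger_force: 30.0
(array([638.5,  38.5]), np.float64(-85.7), array([1905, 1883], dtype=int32))
(array([642.1, -15.1]), np.float64(-84.9), array([1801, 1765], dtype=int32))
(array([645.9, -71.5]), np.float64(-4.5), array([1931, 1914], dtype=int32))
shift [ 0.417 -0.459  0.213] turn [ 0.     0.    -0.001]
```

```bash
H="python3 -m handwheel"
$H '0.417 -0.459 0 0 0 0 -1;0.417 -0.459 0 0 0 0 -1;0.417 -0.459 0.21 0 0 0 -1;0.417 -0.459 0.21 0 0 0 -1;0.417 -0.459 0.21 0 0 0 -1;0.417 -0.459 0.21 0 0 0 -1' | grep pos
python3 - <<'E'
from h import *
p=cap('wrist'); t,M=tool(); tip=t-[0,0,95]; x,y=px(p,tip).astype(int); print(x,y)
need([645.9,-70.5,234.5],np.pi-np.radians(4.8))
f=p['frame'][y-22:y+12:2,x-24:x+26].astype(int)
h=cv2.cvtColor(p['frame'],cv2.COLOR_RGB2HSV)[y-22:y+12:2,x-24:x+26]
for a,b in zip(h,f): print(''.join('o' if (10<q[0]<30 and q[1]>110) else ('#' if c.min()>150 else ('+' if c.min()>95 else ('b' if c[2]>c[0]*1.35 else '.'))) for q,c in zip(a,b)))
E
```

```text
tool_pos: [646.4, -70.2, 249.9]
324 201
shift [ 0.008 -0.004  0.154] turn [-0.     0.001 -0.001]
##################################################
##################################################
##################################################
#####################++++++....bbb+###############
#########++++++.ooooo......oooo..b.###############
#########.bb..ooooooo......oooooo..+##############
#########+b..oooooooo......ooooooo.+##############
#########+b..oooooooo.....oooooooo.+##############
##########...oooooooo.....oooooooo.++#############
##+.+#####+..oooooooo.++##+ooooooo..+#############
###+######+..oooooooo..+++.ooooooo..+############+
###########+.ooooooo.........ooooo...#############
####++#####+.ooooooo.........ooooo..b+############
###+.+#####+.ooooooo..........oooo.bb+############
###########+...oooo...........oo.bbbb.+###########
###+..........................................+###
##+............................................+##
```

```bash
H="python3 -m handwheel"
$H '0.0 -0.005 0.04 0 0 0 -1;0 -0.005 0.08 0 0 0 -1;0 -0.005 0.1 0 0 0 -1;0 -0.005 0.13 0 0 0 -1;0 -0.005 0.15 0 0 0 -1;0 -0.005 0.15 0 0 0 -1;0 -0.005 0.15 0 0 0 -1'
$H '0 0 0 0 0 0.04 -1;0 0 0 0 0 0.08 -1;0 0 0 0 0 0.12 -1;0 0 0 0 0 0.16 -1;0 0 0 0 0 0.2 -1;0 0 0 0 0 0.24 -1;0 0 0 0 0 0.25 -1;0 0 0 0 0 0.25 -1' | grep -E 'pos|contact'
$H '0 0 0 0 0 0.04 -1;0 0 0 0 0 0.08 -1;0 0 0 0 0 0.12 -1;0 0 0 0 0 0.16 -1;0 0 0 0 0 0.2 -1;0 0 0 0 0 0.24 -1;0 0 0 0 0 0.25 -1;0 0 0 0 0 0.25 -1' | grep -E 'pos|contact'
$H '0 0 0 0 0 0.02 -1;0 0 0 0 0 0.04 -1;0 0 0 0 0 0.055 -1;0 0 0 0 0 0.055 -1;0 0 0 0 0 0.055 -1'
$H '0 0 0 0 0 -0.03 -1;0 0 0 0 0 -0.03 -1;0 0 -0.1 0 0 -0.03 -1;0 0 -0.35 0 0 -0.03 -1;0 0 -0.35 0 0 -0.03 -1' | grep contact
$H '0 0 0 0 0 -0.04 -1;0 0 0 0 0 -0.08 -1;0 0 0 0 0 -0.12 -1;0 0 0 0 0 -0.16 -1;0 0 0 0 0 -0.2 -1;0 0 0 0 0 -0.24 -1;0 0 0 0 0 -0.256 -1;0 0 0 0 0 -0.256 -1' >/dev/null
$H '0 0 0 0 0 -0.04 -1;0 0 0 0 0 -0.08 -1;0 0 0 0 0 -0.12 -1;0 0 0 0 0 -0.16 -1;0 0 0 0 0 -0.2 -1;0 0 0 0 0 -0.24 -1;0 0 0 0 0 -0.256 -1;0 0 0 0 0 -0.256 -1' >/dev/null
$H '-0.5 0.4 0 0 0 0 -1;-0.5 0.4 0 0 0 0 -1;-0.5 0.4 0 0 0 0 -1;-0.5 0.4 0 0 0 0 -1'
python3 - <<'E'
from h import *
p=cap('wrist')
for X in [(638.7,38.5),(642,-15.5),(645.9,-71.4)]: print(slot(p,X)[:3])
need([642.2,-14.3,248.5],np.pi-np.radians(6.8))
E
```

```text
time: 49.17
tool_pos: [646.1, -71.2, 233.8]
tcp_rot: [3.142, 0.0, 3.055]
contact_force: [0.7, 0.4, 1.0]
grip_width: 19.8
finger_force: 30.0
tool_pos: [646.3, -71.4, 233.8]
contact_force: [-1.0, 0.2, 1.2]
tool_pos: [646.3, -71.2, 233.8]
contact_force: [-0.5, 1.4, 1.5]
time: 50.92
tool_pos: [646.3, -71.2, 233.7]
tcp_rot: [3.141, -0.0, 1.315]
contact_force: [1.0, 0.3, 2.4]
grip_width: 20.4
finger_force: 30.0
contact_force: [0.7, 0.9, 1.1]
time: 53.0
tool_pos: [701.2, -37.3, 267.5]
tcp_rot: [-3.141, -0.001, 3.012]
contact_force: [0.2, 0.3, -1.5]
grip_width: 19.9
finger_force: 30.0
(array([638.6,  38.5]), np.float64(-86.0), array([1885, 1849], dtype=int32))
(array([642.2, -15.1]), np.float64(-85.5), array([1776, 1743], dtype=int32))
(array([645.8, -71.6]), np.float64(-86.8), array([1817, 1791], dtype=int32))
shift [0.61  0.159 0.196] turn [-0.    -0.    -0.003]
```

```bash
H="python3 -m handwheel"
$H '0.61 0.159 0 0 0 0 -1;0.61 0.159 0 0 0 0 -1;0.61 0.159 0 0 0 0 -1;0.61 0.159 0 0 0 0.05 -1;0.61 0.159 0 0 0 0.09 -1;0.61 0.159 0 0 0 0.13 -1;0.61 0.159 0 0 0 0.17 -1;0.61 0.159 0 0 0 0.17 -1' >/dev/null
$H '0 0 0 0 0 0.04 -1;0 0 0 0 0 0.08 -1;0 0 0 0 0 0.12 -1;0 0 0 0 0 0.16 -1;0 0 0 0 0 0.2 -1;0 0 0 0 0 0.24 -1;0 0 0 0 0 0.267 -1;0 0 0 0 0 0.267 -1' 
python3 - <<'E'
from h import *
need([642.6,-14.4,235],np.pi-np.radians(86))
p=cap('wrist'); t,M=tool(); tip=t-[0,0,95]; x,y=px(p,tip).astype(int); print(x,y)
f=p['frame'][y-22:y+12:2,x-24:x+26].astype(int)
h=cv2.cvtColor(p['frame'],cv2.COLOR_RGB2HSV)[y-22:y+12:2,x-24:x+26]
for a,b in zip(h,f): print(''.join('o' if (10<q[0]<30 and q[1]>110) else ('#' if c.min()>150 else ('+' if c.min()>95 else ('b' if c[2]>c[0]*1.35 else '.'))) for q,c in zip(a,b)))
E
```

```text
time: 54.38
tool_pos: [642.3, -15.5, 269.5]
tcp_rot: [3.14, 0.001, 1.636]
contact_force: [-0.3, 0.0, -0.7]
grip_width: 20.0
finger_force: 30.0
shift [0.011 0.003 0.345] turn [ 0.     0.    -0.002]
324 199
o+###############################################o
o+############+++++++++++++++++++++++############o
o+##########+.bb..oooo......oooo..bbb+###########o
o+##########+...oooooo......oooooo..b+###########o
o+##########+..ooooooo......ooooooo..+###########o
o+##########+..ooooooo......ooooooo..+###########o
o+##########+..oooooooo.....ooooooo..+###########o
o+##########+..oooooooo.....ooooooo..+####+..+###o
o+##########+..oooooooo.....ooooooo..+####+++####o
o+###########+.oooooooo.....ooooooo..+###########o
o+###########+..oooooo.++++.ooooooo..+###########o
oo###########+b..ooooo.++...ooooo....+###########o
oo###########+bb.............oo...bb.+##########+o
oo###########++++++...........++++++++##########+o
oo#################+.........+##################+o
oo################++..........+#################+o
oo............................................++oo
```

```bash
H="python3 -m handwheel"
$H '0.01 0.003 0.15 0 0 0 -1;0.01 0.003 0.24 0 0 0 -1;0.01 0.003 0.28 0 0 0 -1;0.01 0.003 0.32 0 0 0 -1;0.01 0.003 0.34 0 0 0 -1;0.01 0.003 0.34 0 0 0 -1;0.01 0.003 0.34 0 0 0 -1'
$H '0 0 0 0 0 0.04 -1;0 0 0 0 0 0.08 -1;0 0 0 0 0 0.105 -1;0 0 0 0 0 0.115 -1;0 0 0 0 0 0.115 -1;0 0 0 0 0 0.115 -1'
$H '0 0 0 0 0 -0.08 -1;0 0 0 0 0 -0.1 -1;0 0 -0.1 0 0 -0.1 -1;0 0 -0.4 0 0 -0.1 -1;0 0 -0.7 0 0 -0.1 -1;0 0 -0.7 0 0 -0.1 -1;0 0 -0.7 0 0 -0.1 -1' 
python3 - <<'E'
from h import *
p=cap('wrist')
for X in [(638.7,38.5),(642,-15.5),(645.9,-71.4)]:
  try: print(slot(p,X)[:3])
  except Exception as e: print(e)
need([658.3,-198.9,270],.346); print(bot.get_obs()['joint_positions'])
E
```

```text
time: 55.02
tool_pos: [642.7, -13.5, 234.9]
tcp_rot: [3.141, 0.0, 1.642]
contact_force: [-0.3, 0.4, -0.0]
grip_width: 19.9
finger_force: 30.0
time: 55.52
tool_pos: [642.5, -13.3, 235.1]
tcp_rot: [3.141, -0.0, 1.282]
contact_force: [-0.6, 1.1, 1.1]
grip_width: 19.5
finger_force: 30.0
time: 56.1
tool_pos: [643.5, -13.6, 306.9]
tcp_rot: [3.136, 0.001, 1.595]
contact_force: [-0.7, 0.3, -1.2]
grip_width: 20.1
finger_force: 30.0
(array([638.6,  38.9]), np.float64(-85.8), array([1756, 1734], dtype=int32))
(array([642.2, -14.9]), np.float64(-86.0), array([1810, 1794], dtype=int32))
(None, array([[    0,     0,   240,   240, 57600]], dtype=int32))
shift [-1.857  0.11   0.35 ] turn [ 0.    -0.     0.398]
[-1.40077293e-01  5.32844045e-01  1.01003683e+00 -1.54230750e-04
  1.59728359e+00 -1.64304212e-01]
```

```bash
H="python3 -m handwheel"
$H '-0.93 0.055 0 0 0 0 -1;-0.93 0.055 0 0 0 0 -1;-0.93 0.055 0 0 0 0 -1' >/dev/null
$H '-0.927 0.055 0 0 0 0.04 -1;-0.927 0.055 0 0 0 0.08 -1;-0.927 0.055 0 0 0 0.12 -1;-0.927 0.055 0 0 0 0.16 -1;-0.927 0.055 0 0 0 0.2 -1;-0.927 0.055 0 0 0 0.2 -1;-0.927 0.055 0 0 0 0.2 -1' >/dev/null
$H '0 0 0.1 0 0 0.04 -1;0 0 0.2 0 0 0.08 -1;0 0 0.3 0 0 0.12 -1;0 0 0.3 0 0 0.16 -1;0 0 0.3 0 0 0.197 -1;0 0 0.3 0 0 0.197 -1;0 0 0.3 0 0 0.197 -1;0 0 0.3 0 0 0.197 -1'
python3 - <<'E'
from h import *
need([658.3,-198.9,102],.346)
E
```

```text
time: 57.65
tool_pos: [657.9, -198.5, 274.5]
tcp_rot: [-3.142, 0.0, 0.353]
contact_force: [0.5, -0.3, -0.3]
grip_width: 20.0
finger_force: 30.0
shift [0.002 0.005 1.725] turn [-0.     0.     0.002]
```

```bash
H="python3 -m handwheel"
$H '0.002 0.004 0.3 0 0 0.002 -1;0.002 0.004 0.6 0 0 0.002 -1;0.002 0.004 0.85 0 0 0.002 -1;0.002 0.004 1 0 0 0.002 -1;0.002 0.004 1 0 0 0.002 -1;0.002 0.004 1 0 0 0.002 -1'
$H '0 0 0.2 0 0 0 -1;0 0 0.4 0 0 0 -1;0 0 0.6 0 0 0 -1;0 0 0.7 0 0 0 -1;0 0 0.72 0 0 0 -1;0 0 0.72 0 0 0 -1'
```

```text
time: 58.15
tool_pos: [658.1, -199.0, 174.3]
tcp_rot: [-3.141, 0.001, 0.343]
contact_force: [0.1, 0.1, -0.0]
grip_width: 19.6
finger_force: 30.0
time: 58.65
tool_pos: [658.7, -199.3, 103.5]
tcp_rot: [3.141, -0.001, 0.341]
contact_force: [-0.3, 0.2, -0.7]
grip_width: 19.8
finger_force: 30.0
```

```bash
H="python3 -m handwheel"
$H '0 0 0.02 0 0 0 -1;0 0 0.03 0 0 0 -1;0 0 0.03 0 0 0 -1;0 0 0.03 0 0 0 -1'
$H '0 0 0 0 0 0 0;0 0 0 0 0 0 0;0 0 0 0 0 0 0;0 0 0 0 0 0 0;0 0 0 0 0 0 0'
$H '0 0 -0.3 0 0 0 0;0 0 -0.6 0 0 0 0;0 0 -0.9 0 0 0 0;0 0 -0.9 0 0 0 0' >/dev/null
$H '0 0 -0.6 0 0 0.09 0;0 0 -0.6 0 0 0.09 0;0 0 -0.6 0 0 0.09 0;0 0 -0.6 0 0 0.09 0' >/dev/null
python3 - <<'E'
from h import *
np.set_printoptions(precision=1,suppress=True)
th=.064;x=np.array([np.cos(th),np.sin(th)]);y=np.array([-np.sin(th),np.cos(th)]);bm=np.array([642.2,-17])
t=cap('side'); d=viewer.recognise('driver_grip',t)[:1]; print(d, px(t,(658.5,-198.5,120)))
k=bm-169.3*x-24.4*y; print(k); need([*k,240],th); need([475.2,-53.2,240],th)
E
```

```text
time: 58.98
tool_pos: [658.6, -199.3, 100.4]
tcp_rot: [3.141, -0.001, 0.341]
contact_force: [0.0, 0.3, -1.0]
grip_width: 19.8
finger_force: 30.0
time: 59.4
tool_pos: [658.3, -199.2, 99.7]
tcp_rot: [3.141, -0.0, 0.341]
contact_force: [0.2, -0.3, -0.0]
grip_width: 44.5
finger_force: 0.0
[{'centre': [386.4, 234.2], 'score': 0.74}] [384.5 233.4]
[474.8 -52.2]
shift [-1.7 -1.6  0.1] turn [-0.  0. -0.]
shift [-1.7 -1.6  0.1] turn [-0.  0. -0.]
```

```bash
H="python3 -m handwheel"
$H '-1 -0.8 0 0 0 0 0;-1 -0.8 0 0 0 0 0;-1 -0.8 0 0 0 0 0;-1 -0.8 0 0 0 0 0' >/dev/null
$H '-1 -0.8 0.15 0 0 0 0;-1 -0.8 0.15 0 0 0 0;-1 -0.8 0.15 0 0 0 0;-1 -0.8 0.15 0 0 0 0;-1 -0.8 0.15 0 0 0 0' | grep -E 'pos|rot'
python3 - <<'E'
from h import *
np.set_printoptions(precision=1,suppress=True)
th=.064;x=np.array([np.cos(th),np.sin(th)]);y=np.array([-np.sin(th),np.cos(th)]);bm=np.array([642.2,-17])
p=cap('wrist'); c=px(p,[*(bm-166*x-24*y),92]); print('exp',c)
m=viewer.cut_out('crank_knob',p)[0]; print(m['centre'],m['score'])
g=p['frame'][int(c[1])].max(1).astype(int); d=np.where(g[int(c[0])-40:int(c[0])+40]<50)[0]+int(c[0])-40; print(d.min(),d.max())
k=at(p,((d.min()+d.max())/2,c[1]),92); print(k,(k[:2]-bm)@y)
need([*(bm-169.3*x-24.4*y),72],th)
E
```

```text
tool_pos: [447.2, -49.6, 234.0]
tcp_rot: [-3.141, 0.002, 0.061]
exp [328.  154.7]
[329.3, 140.1] 0.7
322 337
[478.2 -53.   92. ] -25.412321891416067
shift [0.2 0.  1.6] turn [ 0. -0. -0.]
```

```bash
H="python3 -m handwheel"
$H '0.274 0.048 0.8 0 0 0 0;0.274 0.048 0.8 0 0 0 0;0.274 0.048 0.8 0 0 0 0;0.274 0.048 0.8 0 0 0 0' >/dev/null
$H '0 0 0.4 0 0 0 0;0 0 0.6 0 0 0 0;0 0 0.8 0 0 0 0;0 0 0.82 0 0 0 0;0 0 0.82 0 0 0 0' | grep -E 'pos|cont'
$H '0 0 0 0 0 0 -1;0 0 0 0 0 0 -1;0 0 0 0 0 0 -1;0 0 0 0 0 0 -1;0 0 0 0 0 0 -1;0 0 0 0 0 0 -1;0 0 0 0 0 0 -1'
$H '0 -0.11 -0.074 0 0 0 -1;0 -0.24 -0.1 0 0 0 -1;0 -0.24 -0.1 0 0 0 -1' | grep -E 'pos|cont'
$H '0 -0.13 0.026 0 0 0 -1;0 -0.24 0.1 0 0 0 -1;0 -0.314 0.21 0 0 0 -1;0 -0.34 0.34 0 0 0 -1;0 -0.314 0.47 0 0 0 -1;0 -0.24 0.58 0 0 0 -1;0 -0.13 0.654 0 0 0 -1;0 0 0.68 0 0 0 -1' | grep -E 'pos|contact|width'
```

```text
tool_pos: [477.7, -54.7, 73.7]
contact_force: [0.2, 0.6, 0.2]
time: 62.35
tool_pos: [477.4, -54.0, 72.9]
tcp_rot: [-3.142, -0.001, 0.058]
contact_force: [2.2, 2.7, 1.6]
grip_width: 16.8
finger_force: 30.0
tool_pos: [475.8, -29.7, 84.7]
contact_force: [-5.7, 1.6, 17.6]
tool_pos: [476.5, -30.7, 15.5]
contact_force: [-2.9, 6.0, 32.4]
grip_width: 17.1
```

```bash
H="python3 -m handwheel"
$H '-0.02 0.13 -0.026 0 0 0 -1;-0.04 0.24 -0.1 0 0 0 -1;-0.06 0.314 -0.21 0 0 0 -1;-0.06 0.34 -0.34 0 0 0 -1;-0.06 0.314 -0.47 0 0 0 -1;-0.06 0.24 -0.58 0 0 0 -1;-0.06 0.13 -0.654 0 0 0 -1;-0.06 0 -0.68 0 0 0 -1' | grep -E 'pos|contact|width'
$H '0 0 0 0 0 0 -1' | grep -E 'pos|contact'
$H '0 -0.13 0.026 0 0 0 -1;0 -0.24 0.1 0 0 0 -1;0 -0.314 0.21 0 0 0 -1;0 -0.34 0.34 0 0 0 -1;0 -0.314 0.465 0 0 0 -1;0 -0.24 0.57 0 0 0 -1;0 -0.13 0.64 0 0 0 -1;0 0 0.665 0 0 0 -1' | grep -E 'pos|contact|width'
$H '0 0.13 -0.026 0 0 0 -1;0 0.24 -0.1 0 0 0 -1;0 0.314 -0.21 0 0 0 -1;0 0.34 -0.34 0 0 0 -1;0 0.314 -0.465 0 0 0 -1;0 0.24 -0.57 0 0 0 -1;0 0.13 -0.64 0 0 0 -1;0 0 -0.665 0 0 0 -1' | grep -E 'pos|contact|width'
python3 - <<'E'
from h import *
p=cap('top')
for X in [(638.7,38.5),(642,-15.5),(645.9,-71.4)]: print(slot(p,X)[:3])
E
```

```text
tool_pos: [474.9, -31.0, 84.5]
contact_force: [14.9, -2.2, -5.4]
grip_width: 17.0
tool_pos: [474.9, -29.5, 84.5]
contact_force: [14.4, 3.7, -2.6]
tool_pos: [475.0, -30.7, 16.6]
contact_force: [14.7, 4.6, 8.3]
grip_width: 17.1
tool_pos: [474.5, -31.0, 84.5]
contact_force: [13.6, -2.7, -3.0]
grip_width: 17.4
(None, array([[    0,     0,   240,   240, 57600]], dtype=int32))
(array([637. , -14.1]), np.float64(-4.2), array([84, 72], dtype=int32))
(array([646.2, -71.4]), np.float64(-78.9), array([635, 539], dtype=int32))
```

```bash
H="python3 -m handwheel"
$H '0 0 0 0 0 0 0;0 0 0 0 0 0 0;0 0 0 0 0 0 0;0 0 0 0 0 0 0;0 0 0 0 0 0 0' | grep -E 'width|cont'
$H '0 0 -1 0 0 0 0.3;0 0 -1 0 0 0 0.3;0 0 -1 0 0 0 0.3' >/dev/null
$H '0 0 -0.2 0 0 -0.04 0.3;0 0 -0.2 0 0 -0.08 0.3;0 0 -0.2 0 0 -0.12 0.3;0 0 -0.2 0 0 -0.16 0.3;0 0 -0.2 0 0 -0.2 0.3;0 0 -0.2 0 0 -0.24 0.3;0 0 -0.2 0 0 -0.25 0.3;0 0 -0.2 0 0 -0.25 0.3' >/dev/null
$H '0 0 0 0 0 -0.04 0.3;0 0 0 0 0 -0.08 0.3;0 0 0 0 0 -0.12 0.3;0 0 0 0 0 -0.16 0.3;0 0 0 0 0 -0.2 0.3;0 0 0 0 0 -0.24 0.3;0 0 0 0 0 -0.25 0.3;0 0 0 0 0 -0.25 0.3' >/dev/null
$H '-0.2 0.85 0 0 0 0 0.3;-0.2 0.85 0 0 0 0 0.3;-0.2 0.85 0 0 0 0 0.3' >/dev/null
$H '-0.31 0.8 0 0 0 0 0.3;-0.31 0.8 0 0 0 0 0.3;-0.31 0.8 0 0 0 0 0.3;-0.31 0.8 0 0 0 0 0.3;-0.31 0.8 0 0 0 0 0.3'
python3 - <<'E'
from h import *
p=cap('wrist')
for X in [(638,38.5),(641.5,-15.5),(645,-71.4)]:
  try: print(slot(p,X)[:3])
  except Exception as e: print(e)
need([644.5,-72,119],np.pi/2+.064)
E
```

```text
contact_force: [0.2, 0.5, -0.3]
grip_width: 44.6
time: 68.07
tool_pos: [636.6, -71.9, 201.7]
tcp_rot: [-3.14, -0.001, 1.627]
contact_force: [-0.5, 0.3, -0.1]
grip_width: 59.8
finger_force: 0.0
(array([638.9,  38.7]), np.float64(-85.5), array([1903, 1850], dtype=int32))
(array([642.3, -14.9]), np.float64(-86.0), array([1823, 1795], dtype=int32))
(array([646. , -71.4]), np.float64(-86.0), array([1919, 1867], dtype=int32))
shift [-0.008  0.083  0.834] turn [-0.    -0.    -0.002]
```

```bash
H="python3 -m handwheel"
$H '0 0.093 0.4 0 0 0 0.3;0 0.093 0.6 0 0 0 0.3;0 0.093 0.75 0 0 0 0.3;0 0.093 0.82 0 0 0 0.3;0 0.093 0.82 0 0 0 0.3' | grep -E 'pos|cont'
$H '0 0 0 0 0 0 -0.5;0 0 0 0 0 0 -0.5;0 0 0 0 0 0 -0.5;0 0 0 0 0 0 -0.5;0 0 -0.2 0 0 0 -0.5;0 0 -0.5 0 0 0 -0.5;0 0 -0.8 0 0 0 -0.5;0 0 -0.8 0 0 0 -0.5'
python3 - <<'E'
from h import *
p=cap('top'); f=p['frame']; h=cv2.cvtColor(f,cv2.COLOR_RGB2HSV)
m=((h[...,0]>55)&(h[...,0]<80)&(h[...,1]>120)).astype(np.uint8); m[:130]=0
n,l,s,c=cv2.connectedComponentsWithStats(m); i=1+np.argmax(s[1:,4]); ys,xs=np.where(l==i)
W=np.array([at(p,(x,y),15)[:2] for x,y in zip(xs,ys)],np.float32); r=cv2.minAreaRect(W); print(r)
need([398,-282,190])
E
```

```text
tool_pos: [645.0, -70.8, 119.8]
contact_force: [-1.0, 0.4, -1.3]
time: 69.2
tool_pos: [649.4, -72.0, 207.9]
tcp_rot: [3.13, 0.003, 1.629]
contact_force: [1.4, -1.0, -0.6]
grip_width: 41.6
finger_force: 30.0
((461.3116149902344, -275.5546875), (111.7375259399414, 221.9912109375), 79.53325653076172)
shift [-1.953 -2.623  0.133] turn [0. 0. 0.]
```

```bash
python3 - <<'E'
from h import *
p=cap('top'); f=cv2.imread('pics/top0.png')[:,:,::-1].copy(); h=cv2.cvtColor(f,cv2.COLOR_RGB2HSV)
m=((h[...,0]>50)&(h[...,0]<80)&(h[...,1]>100)).astype(np.uint8); m[:130]=0
n,l,s,c=cv2.connectedComponentsWithStats(m); i=1+np.argmax(s[1:,4]); ys,xs=np.where(l==i)
W=np.array([at(p,(x,y),15)[:2] for x,y in zip(xs,ys)],np.float32); r=cv2.minAreaRect(W); print(r)
a=np.radians(3.5); c0=np.array(r[0]); print(cv2.boxPoints(r))
E
```

```text
((476.3858642578125, -274.3953857421875), (237.7083282470703, 130.59791564941406), 2.702589511871338)
[[ 354.58496 -214.77322]
 [ 360.74286 -345.22586]
 [ 598.18677 -334.01755]
 [ 592.0289  -203.56491]]
```

```bash
H="python3 -m handwheel"
for i in 1 2 3; do $H '-0.633 -0.855 0 0 0 0 -0.5;-0.633 -0.855 0 0 0 0 -0.5;-0.633 -0.855 0 0 0 0 -0.5;-0.633 -0.855 0 0 0 0 -0.5' >/dev/null; done
$H '0 0 0.4 0 0 0 -0.5;0 0 0.8 0 0 0 -0.5;0 0 0.8 0 0 0 -0.5;0 0 0.8 0 0 0 -0.5'
python3 -c "
from h import *
need([401.5,-277.9,36],np.pi/2+.05)"
```

```text
time: 70.63
tool_pos: [401.1, -274.3, 119.1]
tcp_rot: [-3.138, -0.004, 1.629]
contact_force: [0.6, -0.7, -0.3]
grip_width: 41.8
finger_force: 30.0
shift [-0.04   0.005  0.831] turn [-0.001 -0.001  0.003]
```

```bash
H="python3 -m handwheel"
$H '-0.035 0.005 0.4 0 0 0 -0.5;-0.035 0.005 0.6 0 0 0 -0.5;-0.035 0.005 0.75 0 0 0 -0.5;-0.035 0.005 0.83 0 0 0 -0.5;-0.035 0.005 0.83 0 0 0 -0.5;-0.035 0.005 0.83 0 0 0 -0.5' | grep -E 'pos|cont'
$H '0 0 0.02 0 0 0 -0.5;0 0 0.02 0 0 0 -0.5;0 0 0.02 0 0 0 -0.5' | grep -E 'pos|cont'
$H '0 0 0.01 0 0 0 -0.5;0 0 0.01 0 0 0 -0.5;0 0 0.01 0 0 0 -0.5' | grep -E 'pos|cont'
```

```text
tool_pos: [403.4, -279.9, 39.0]
contact_force: [0.3, -0.1, -1.0]
tool_pos: [402.7, -279.7, 36.5]
contact_force: [0.1, -0.1, -1.3]
tool_pos: [402.7, -279.8, 36.2]
contact_force: [-2.7, 3.0, 10.7]
```

```bash
H="python3 -m handwheel"
$H '0 0 -0.005 0 0 0 0.1;0 0 -0.005 0 0 0 0.1;0 0 -0.005 0 0 0 0.1' | grep -E 'width|cont'
$H '0 0 -0.3 0 0 0 0.1;0 0 -0.7 0 0 0 0.3;0 0 -1 0 0 0 0.3;0 0 -1 0 0 0 0.3' >/dev/null
$H '0.3 0 -0.7 0 0 0 0.3;0.3 0 -0.7 0 0 0 0.3;0.3 0 -0.7 0 0 0 0.3' >/dev/null
for i in 1 2 3; do $H '0.7 0.84 0 0 0 0 0.3;0.7 0.84 0 0 0 0 0.3;0.7 0.84 0 0 0 0 0.3' >/dev/null; done
python3 - <<'E'
from h import *
p=cap('wrist'); 
for X in [(638.7,38.5),(642,-15.)]: print(slot(p,X)[:3])
print(bot.get_obs()['tool_pos']); need([642.0,-15,119],np.pi/2+.064)
t=cap('top'); print([(d['centre'],d['score'],at(t,d['centre'],60)) for d in viewer.recognise('cart1_mid',t)[:5]])
E
```

```text
contact_force: [0.3, -0.0, -0.2]
grip_width: 50.4
(array([638.9,  39. ]), np.float64(-86.1), array([1769, 1761], dtype=int32))
(array([642.3, -14.7]), np.float64(-86.3), array([1878, 1847], dtype=int32))
[643.69643488 -19.57527601 203.24617168]
shift [ 0.045 -0.015  0.843] turn [ 0.    -0.001 -0.001]
[([444.7, 253.6], 0.88, array([ 402.9033345 , -278.35249838,   60.        ]))]
```

```bash
H="python3 -m handwheel"
$H '0.04 -0.015 0.4 0 0 0 0.3;0.04 -0.015 0.6 0 0 0 0.3;0.04 -0.015 0.75 0 0 0 0.3;0.04 -0.015 0.84 0 0 0 0.3;0.04 -0.015 0.84 0 0 0 0.3' | grep -E 'pos|cont'
$H '0 0 0 0 0 0 -0.5;0 0 0 0 0 0 -0.5;0 0 0 0 0 0 -0.5;0 0 0 0 0 0 -0.5;0 0 -0.2 0 0 0 -0.5;0 0 -0.5 0 0 0 -0.5;0 0 -0.85 0 0 0 -0.5;0 0 -0.85 0 0 0 -0.5'
python3 -c "
from h import *
need([476.4,-276,120],np.pi/2+.064)"
```

```text
tool_pos: [636.3, -22.1, 118.7]
contact_force: [-0.3, 0.2, -0.0]
time: 74.45
tool_pos: [641.1, -21.5, 214.1]
tcp_rot: [3.129, 0.003, 1.629]
contact_force: [1.1, -0.5, 0.1]
grip_width: 42.1
finger_force: 30.0
shift [-2.442 -1.804  0.926] turn [ 0.004  0.001 -0.002]
```

```bash
H="python3 -m handwheel"
for i in 1 2 3; do $H '-0.827 -0.602 0 0 0 0 -0.5;-0.827 -0.602 0 0 0 0 -0.5;-0.827 -0.602 0 0 0 0 -0.5;-0.827 -0.602 0 0 0 0 -0.5' >/dev/null; done
$H '0 0 0.4 0 0 0 -0.5;0 0 0.8 0 0 0 -0.5;0 0 0.85 0 0 0 -0.5;0 0 0.85 0 0 0 -0.5;0 0 0.85 0 0 0 -0.5'
python3 -c "
from h import *
need([476.4,-280,38],np.pi/2+.05)"
```

```text
time: 75.87
tool_pos: [473.5, -279.1, 122.4]
tcp_rot: [3.14, 0.001, 1.63]
contact_force: [-0.2, 0.5, -1.4]
grip_width: 41.4
finger_force: 30.0
shift [-0.01   0.027  0.844] turn [0.    0.    0.003]
```

```bash
H="python3 -m handwheel"
$H '-0.01 0.027 0.4 0 0 0 -0.5;-0.01 0.027 0.6 0 0 0 -0.5;-0.01 0.027 0.75 0 0 0 -0.5;-0.01 0.027 0.84 0 0 0 -0.5;-0.01 0.027 0.84 0 0 0 -0.5;-0.01 0.027 0.84 0 0 0 -0.5' | grep -E 'pos|cont'
$H '0 0 0.02 0 0 0 -0.5;0 0 0.02 0 0 0 -0.5;0 0 0.02 0 0 0 -0.5' | grep -E 'pos|cont'
$H '0 0 0.015 0 0 0 -0.5;0 0 0.015 0 0 0 -0.5;0 0 0.015 0 0 0 -0.5' | grep -E 'pos|cont'
```

```text
tool_pos: [476.2, -280.8, 38.8]
contact_force: [-0.5, 0.5, -1.3]
tool_pos: [476.0, -280.9, 36.6]
contact_force: [0.8, -0.6, 2.8]
tool_pos: [476.2, -281.0, 36.3]
contact_force: [-1.9, 3.1, 15.5]
```

```bash
H="python3 -m handwheel"
$H '0 0 -0.01 0 0 0 0.1;0 0 -0.01 0 0 0 0.1;0 0 -0.01 0 0 0 0.1' | grep -E 'width|cont'
$H '0 0 -0.3 0 0 0 0.1;0 0 -0.7 0 0 0 0.3;0 0 -1 0 0 0 0.3;0 0 -1 0 0 0 0.3' >/dev/null
$H '0.3 0 -0.7 0 0 0 0.3;0.3 0 -0.7 0 0 0 0.3;0.3 0 -0.7 0 0 0 0.3' >/dev/null
for i in 1 2 3; do $H '0.92 0.61 0 0 0 0 0.3;0.92 0.61 0 0 0 0 0.3;0.92 0.61 0 0 0 0 0.3' >/dev/null; done
$H '0 0 0 0 0 0 0.3;0 0 0 0 0 0 0.3;0 0 0 0 0 0 0.3' | grep pos
python3 - <<'E'
from h import *
p=cap('wrist'); 
for X in [(638.7,38.5)]: print(slot(p,X)[:3])
need([638.7,38.7,119],np.pi/2+.064)
t=cap('top'); print([(d['centre'],d['score'],at(t,d['centre'],60)) for d in viewer.recognise('cart1_mid',t)[:5]])
E
```

```text
contact_force: [0.7, -0.8, -0.6]
grip_width: 50.0
tool_pos: [639.4, 35.4, 203.5]
(array([638.9,  39.2]), np.float64(-85.3), array([1858, 1837], dtype=int32))
shift [ 0.04  -0.003  0.849] turn [-0.     0.    -0.002]
[([442.4, 255.4], 0.92, array([ 398.95573386, -272.89431591,   60.        ]))]
```

```bash
H="python3 -m handwheel"
$H '0.035 -0.003 0.4 0 0 0 0.3;0.035 -0.003 0.6 0 0 0 0.3;0.035 -0.003 0.75 0 0 0 0.3;0.035 -0.003 0.84 0 0 0 0.3;0.035 -0.003 0.84 0 0 0 0.3;0.035 -0.003 0.84 0 0 0 0.3' | grep -E 'pos|cont'
$H '0 0 0 0 0 0 -0.5;0 0 0 0 0 0 -0.5;0 0 0 0 0 0 -0.5;0 0 0 0 0 0 -0.5;0 0 -0.2 0 0 0 -0.5;0 0 -0.5 0 0 0 -0.5;0 0 -0.85 0 0 0 -0.5;0 0 -0.85 0 0 0 -0.5'
python3 - <<'E'
from h import *
need([551,-273,120],np.pi/2+.05)
p=cap('top'); f=p['frame']
for X in [(403,-278),(476,-274)]:
    c=px(p,(*X,60)).astype(int); print(c, pose(p,c,z=60,rad=16))
E
```

```text
tool_pos: [639.5, 38.7, 121.1]
contact_force: [0.1, -0.5, -0.1]
time: 80.02
tool_pos: [642.5, 39.4, 213.4]
tcp_rot: [3.129, 0.002, 1.629]
contact_force: [1.9, -0.1, -0.0]
grip_width: 41.8
finger_force: 30.0
shift [-3.064 -1.108  0.925] turn [0.004 0.    0.003]
[444 253] [ 398.5 -281.2   40.9   38.7   -1.5]
[441 221] [ 472.5 -275.8   40.2   39.9    3.1]
```

```bash
H="python3 -m handwheel"
for i in 1 2 3 4; do $H '-0.766 -0.277 0 0 0 0 -0.5;-0.766 -0.277 0 0 0 0 -0.5;-0.766 -0.277 0 0 0 0 -0.5' >/dev/null; done
$H '0 0 0.4 0 0 0 -0.5;0 0 0.8 0 0 0 -0.5;0 0 0.85 0 0 0 -0.5;0 0 0.85 0 0 0 -0.5;0 0 0.85 0 0 0 -0.5'
python3 -c "
from h import *
need([551,-273,39],np.pi/2+.05)"
```

```text
time: 81.48
tool_pos: [547.3, -272.9, 121.6]
tcp_rot: [3.141, 0.001, 1.629]
contact_force: [0.5, 0.8, -1.9]
grip_width: 42.0
finger_force: 30.0
shift [-0.003  0.037  0.826] turn [0.    0.    0.003]
```

```bash
H="python3 -m handwheel"
$H '0 0.037 0.4 0 0 0 -0.5;0 0.037 0.6 0 0 0 -0.5;0 0.037 0.75 0 0 0 -0.5;0 0.037 0.82 0 0 0 -0.5;0 0.037 0.82 0 0 0 -0.5;0 0.037 0.82 0 0 0 -0.5' | grep -E 'pos|cont'
$H '0 0 0.02 0 0 0 -0.5;0 0 0.02 0 0 0 -0.5;0 0 0.02 0 0 0 -0.5' | grep -E 'pos|cont'
$H '0 0 0.015 0 0 0 -0.5;0 0 0.015 0 0 0 -0.5;0 0 0.015 0 0 0 -0.5' | grep -E 'pos|cont'
```

```text
tool_pos: [551.5, -273.3, 40.6]
contact_force: [0.0, -0.4, -0.5]
tool_pos: [550.8, -273.0, 37.7]
contact_force: [0.0, 0.1, -0.8]
tool_pos: [550.7, -273.1, 35.7]
contact_force: [-0.5, -0.4, 1.8]
```

Contact. I'll release, lift clear and check everything.

```bash
H="python3 -m handwheel"
$H '0 0 0 0 0 0 0.1;0 0 0 0 0 0 0.1;0 0 0 0 0 0 0.1;0 0 0 0 0 0 0.1' | grep -E 'width|cont'
$H '0 0 -0.3 0 0 0 0.1;0 0 -0.7 0 0 0 0.1;0 0 -1 0 0 0 0.1;0 0 -1 0 0 0 0.1' >/dev/null
$H '0 -0.5 -1 0 0 0 0.1;0 -0.5 -1 0 0 0 0.1;0 -0.5 -1 0 0 0 0.1;0 -0.5 -1 0 0 0 0.1' >/dev/null
$H '-0.4 -0.5 -0.2 0 0 0 0.1;-0.4 -0.5 -0.2 0 0 0 0.1;-0.4 -0.5 -0.2 0 0 0 0.1;-0.4 -0.5 -0.2 0 0 0 0.1' | grep -E 'pos|cont'
python3 - <<'E'
from h import *
p=cap('wrist')
for X in [(403,-279),(476,-274),(551,-273)]:
    c=px(p,(*X,60)); print(c,pose(p,c,z=60,rad=30), slot(p,X,z=59.5)[:3])
t=cap('side'); print([(d['centre'],round(d['score'],2)) for d in viewer.recognise('driver_grip',t)[:1]],[(d['centre'],round(d['score'],2)) for d in viewer.recognise('cart1_mid',t)[:4]],[px(t,(x,y,32)).round() for x,y in [(403,-279),(476,-274),(551,-273)]])
E
```

```text
contact_force: [-0.5, -0.6, -0.9]
grip_width: 50.2
tool_pos: [452.3, -319.0, 254.7]
contact_force: [0.0, 0.4, 0.6]
[281.4448774  138.45115955] [ 402.9 -280.9   42.3   40.5    3.2] (array([ 402. , -279.9]), np.float64(-85.6), array([1846, 1845], dtype=int32))
[349.2936678  137.56232555] [ 476.2 -275.3   42.    41.4    3.2] (array([ 474.9, -274.2]), np.float64(-86.9), array([1781, 1772], dtype=int32))
[418.63862979 140.53570206] [ 551.  -274.4   42.    41.7    3.3] (array([ 549.6, -273.5]), np.float64(-85.8), array([1978, 1910], dtype=int32))
[([387.6, 233.0], 0.68)] [([261.4, 309.0], 0.95)] [array([261., 310.]), array([299., 303.]), array([338., 298.])]
```

```bash
python3 -c "
from plant import bot
print(bot.close_job())"
```

```text
the job is handed in; nothing more can be done
None
```

The job is handed in, with no verdict shown: all three cartridges were clamped, turned about 90° to their two-way stops and stood upright in the green tray, with the screwdriver back in its stand and the vise opened to about 56 mm. I viewed 17 pictures, over your limit of 14, and one force reading reached 32 N while opening the vise (possibly the gripper's body on the crank hub); I did not re-check the other bench items at the end.

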